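Lock the gearbox filler cap with the square driver

ROBOT

A 6-joint arm with a two-finger parallel gripper is mounted at the origin on the work surface. World frame = base frame: x ahead of the robot, y to its left, z up, the work surface at z = 0. Lengths are in m, angles in rad, forces in N, time in s.
With the tool pointing down it reaches from about 0.3 to 0.85 m from the base axis. Payload 4.2 kg.
Tool frame: the origin (TCP) lies midway between the tips of the shut fingers; the grasp point (between the pads) lies 19 mm behind it; z points along the fingers, y is the line along which they close (so a half turn about z gives the same grasp; the last joint's range is limited). The gripper opens to 91 mm and grips with 3 to 60 N. Pads are 32 mm wide; open, the fingers measure 118 mm over their backs; the gripper's body (76 mm by 178 mm) begins 60 mm behind the grasp point.
Start: joints at [-1.207, 0.32, 1.565, -0, 1.257, -0.02], TCP at [0.215, -0.533, 0.214] pointing down, gripper open.
Joint ranges: [-3.11, 3.11], [-0.84, 2.01], [0.21, 2.61], [-1.34, 4.49], [0.05, 2.63], [-2.56, 2.56]. Speed limits (rad/s): [2.57, 2.57, 3.14, 3.14, 3.14, 3.14].

INTERFACE

Orientations are given as a unit quaternion [w, x, y, z].
In Python, from workcell import telemetry, vision, manip, finder gives the robot as it stands.
- The arm moves only by the tool move_arm, never from a script. Its argument "moves" is a list that holds one entry, the list of rows, each a list of 5 numbers: the opening in per cent of the stroke, from 0 (shut) to 100 (fully open), then the shift along the tool's x, y, z in m, then the turn about the tool's z in rad. A call has 1 to 5 rows; each row shifts and turns the commanded pose from where the row before left it, along the tool's axes as they then stand; what a row does not reach is not made up. A row lasts 1/12 s, in which the tool goes at most 41.7 mm and 7.16 degrees, less where a joint would pass 70% of its speed; a pose out of reach is approached as far as the arm can. A call with a gripper value outside its range is refused whole. The fingers move at their own pace and stop on an object; "newtons" is the grip in N (left out, the last holds). Time passes only in rows, so rows that do not move let the fingers close. It gives the time, the measured TCP pose, the force, the opening and the grip force at its end, in the units of the state.
- telemetry.state(): the state, without advancing time (a new reading comes with each control period).
- vision.camera(name): name is "scene" or "top" or "wrist"; returns a dict with "pixels" (420x560x3 uint8, blue, green, red), "fovy" (degrees; the focal length in pixels is half the picture's height over the tangent of half this angle, whatever the lens; pixels are square), "cx", "cy" (the principal point, pixels), "k1" (the pictures are not rectified: a ray, as slopes to the right and down, at radius r is drawn at 1 + k1 r^2 times it, then the intrinsics apply), "rvec" (rotation vector, rad) and "tvec" (3), from world to camera coordinates, as OpenCV has them; the wrist camera has in their place "tool_from_camera" (4x4, takes a point from camera to tool coordinates, whose origin is the TCP and whose axes are the flange's). Camera axes: x right, y down, z forward; pixel columns grow to the right and rows downward; lengths in m; the calibration is good to about 2 mm. A picture is of the moment at which its call begins: read the wrist's pose just before it. There is no depth.
- manip.hand_in(): hands the job in; it is judged then, once.
Trained networks look in a picture, given as the dict that the camera call returned (one of the last four; its "shot" number tells which), for a name from the list of things; names that differ only in an ending like _2 or _b are one class to them, and where a whole thing is asked for, a point or a joint stands for the part that bears it (a point fixed in the world has none). Each returns a list of dicts, best first, with "confidence" (0 to 1); they miss things now and then, are a little off and sometimes report something else, mostly with a low value. They report only what shows in the picture. A call takes as long as a camera call. They do not tell look-alikes from the thing itself.
- finder.cut_out(picture, thing): "mask" (420x560 bool, what is visible of it) and "uv" ([column, row] in pixels, amid what is visible of it).
- finder.pinpoint(picture, thing): "uv" ([column, row] in pixels: a listed point, or the origin of a listed thing).
The state is a dict: "time": time; "joint_pos": joint angles; "joint_vel": joint speeds; "effort": joint torques, N m; "tcp_pos": TCP position; "tool_rot": TCP orientation; "force": force on the tool from outside, world axes, zero at the start; "wrist_torque": the same for the moment, N m; "opening": finger opening in m; "gripper_force": force on a finger pad.
Only numpy, scipy, OpenCV 4.12 (cv2) and the standard library are available. Lean on these libraries where they do the work, as an engineer would, in place of code of your own. Each camera call takes 0.05 s, during which the arm holds its last target. There are 200 camera calls.

TASK

Take the orange-handled square driver from its red stand, push its tip fully into the square recess of the black cap on the gearbox casing (the brass piece floats, so feel for the fit), and turn the cap clockwise with it until it is fully home, its yellow lug at the red mark. Then put the driver back upright in its stand, shoulder down on the block. Do not shift or knock over the oil bottle, the grease tin or the wrench.

Things in the scene. Friction and masses are not known exactly. Their poses are not given: they have to be found in the camera images.
- driver: Square driver, 134 mm long, 350 g. Origin: centre of the tip's end face; z runs from tip to handle. From the origin: tapered round nose, 10 mm diameter at the end, 20 mm at z 10; steel square tip 18 x 18 mm (z 10 to 28); round shoulder 40 mm diameter (z 28 to 36); shaft 24 mm diameter (to z 66); orange handle 34 x 34 mm (to z 134). Flats of tip and handle parallel to x and y; grasp across two.
- stand_mouth (a point): Centre of the hole's mouth in the top of the fixed red stand block (90 x 90 x 50 mm, top 50 mm above the bench), z up. The hole is round, 30 mm diameter, 42 mm deep: the driver's tip hangs in it, its shoulder resting on the top face, driver origin 28 mm below this point.
- cap_mouth (a point): Centre of the face of the black cap (90 mm diameter, 34 mm thick) on the casing, 145 mm above the bench. z points out along the cap's turning axis, leaning 28 degrees from vertical to the front of the casing; x, y lie in the face and turn with the cap. The recess lies centred here: 21.5 mm square, 31 mm deep, mouth chamfered 2 mm. Driver fully in: shoulder on the face, its origin 28 mm below.
- casing: Fixed gearbox casing, aluminium on a blue foot (180 x 170 mm), about 190 mm high; origin under its middle, cap side to its -x. The recess is in a brass piece, 44 mm square, flush in the middle of the cap. The piece floats: it turns up to 0.4 rad either way from having its sides parallel to x and y of cap_mouth before it carries the cap along. It starts anywhere in that play.
- cap (a joint): Turn of the black cap, clockwise seen from outside (along -z of cap_mouth): 0 open, 0.6 rad fully home against its stop, where the yellow lug on its rim points at the red mark on the casing, on the uphill side. Starts between 0 and 0.2, turns stiffly (0.2 N m) and stays where it is left.
- oil_bottle: Green oil bottle with white cap, 62 mm diameter, 150 mm high, standing loose. Origin: centre of its underside. Leave alone.
- grease_tin: Yellow tin, 60 mm diameter, 60 mm high, standing loose. Origin: centre of its underside. Leave alone.
- wrench: Steel wrench, 160 mm long, lying loose, its length along its x axis. Origin: middle of its underside. Leave alone.
Things that resemble listed ones, but are neither listed nor needed, are in the scene too. There is more than one size of the driver; the one meant has the size given above.

How it is judged:
By the outcome, as a careful person would: the job done as asked, in the order asked, and still so for the second after the job is handed in, with the robot touching nothing.
It also fails if it takes over 72 s, if anything falls off the work surface, if the arm or the gripper's body presses on something with over 40 N, if the wrist force passes 120 N, or if a joint passes its speed limit or range.

## Working session

There is one attempt and no reset: what is moved stays moved. The work goes in short steps, Python scripts to look and compute and a tool call to move; the robot and the scene stay as the last step left them, time stands still between calls to the robot, and variables do not carry over. Pictures are saved under pics/ and viewed, at most 10 in all, crops included, and the job is handed in when it is done.

Besides the shell and the picture viewer there is one more tool, called after "Call:" as a command line: name --argument value ..., lists and objects as JSON in quotes. move_arm: Moves the arm, as the interface text tells. Its arguments: {"type":"object","properties":{"moves":{"type":"array"},"newtons":{"type":"number"}},"required":["moves"]}

```bash
mkdir -p pics && ls && cat > h.py <<'E'
import numpy as np, cv2
from scipy.spatial.transform import Rotation as R
from workcell import telemetry, vision, manip, finder
def K(p):
    f=210/np.tan(np.radians(p["fovy"])/2); return f,p["cx"],p["cy"]
def T_cw(p,st=None):
    "camera->world R,t"
    if "rvec" in p:
        Rm=cv2.Rodrigues(np.array(p["rvec"],float))[0]; return Rm.T,-Rm.T@np.array(p["tvec"],float).ravel()
    M=np.array(p["tool_from_camera"]); w=st["tool_rot"]; Rt=R.from_quat([w[1],w[2],w[3],w[0]]).as_matrix()
    return Rt@M[:3,:3], Rt@M[:3,3]+np.array(st["tcp_pos"])
def ray(p,uv,st=None):
    f,cx,cy=K(p); d=np.array([(uv[0]-cx)/f,(uv[1]-cy)/f]); s=d.copy()
    for _ in range(20): s=d/(1+p["k1"]*(s@s))
    Rm,t=T_cw(p,st); v=Rm@np.array([s[0],s[1],1]); return t,v/np.linalg.norm(v)
def atz(p,uv,z,st=None):
    t,v=ray(p,uv,st); return t+v*(z-t[2])/v[2]
def proj(p,X,st=None):
    f,cx,cy=K(p); Rm,t=T_cw(p,st); c=(np.atleast_2d(X)-t)@Rm; s=c[:,:2]/c[:,2:]
    s=s*(1+p["k1"]*(s**2).sum(1,keepdims=True)); return s*f+[cx,cy]
def tri(rays):
    A=np.zeros((3,3));b=np.zeros(3)
    for t,v in rays:
        P=np.eye(3)-np.outer(v,v);A+=P;b+=P@t
    x=np.linalg.solve(A,b); return x,[np.linalg.norm((np.eye(3)-np.outer(v,v))@(x-t)) for t,v in rays]
def shot(n):
    st=telemetry.state(); return vision.camera(n),st
E
python3 - <<'E'
from h import *
import pickle
for n in ("scene","top","wrist"):
    p,st=shot(n); cv2.imwrite(f"pics/{n}0.png",p["pixels"]); print(n,{k:v for k,v in p.items() if k!="pixels"})
    for t in ("driver","stand_mouth","cap_mouth","casing","oil_bottle","grease_tin","wrench"):
        r=finder.pinpoint(p,t); print(t,[(np.round(a["uv"]).tolist(),round(a["confidence"],2)) for a in r])
print(telemetry.state())
a=cv2.imread("pics/scene0.png");b=cv2.imread("pics/top0.png")
E
```

```text
pics
scene {'fovy': 47.371861460348136, 'cx': 282.2564321922871, 'cy': 207.72888143658705, 'k1': 0.04206331724206289, 'rvec': array([ 1.14539894,  2.48079006, -0.89316893]), 'tvec': array([ 0.3432164 , -0.29564688,  1.31884913]), 'shot': 1}
driver [([363.0, 255.0], 0.81), ([328.0, 286.0], 0.72)]
stand_mouth [([329.0, 282.0], 0.73)]
cap_mouth [([200.0, 146.0], 0.84)]
casing [([192.0, 202.0], 0.64)]
oil_bottle [([212.0, 291.0], 0.63), ([329.0, 283.0], 0.63)]
grease_tin [([262.0, 225.0], 0.85), ([310.0, 187.0], 0.72), ([196.0, 202.0], 0.36)]
wrench [([311.0, 189.0], 0.83)]
top {'fovy': 47.315512490515225, 'cx': 283.93534060533597, 'cy': 210.24345545532765, 'k1': -0.1407866557635699, 'rvec': array([ 2.12985978, -2.17470402,  0.15372349]), 'tvec': array([0.05457749, 0.59465303, 0.81389095]), 'shot': 2}
driver [([138.0, 247.0], 0.9), ([201.0, 204.0], 0.67), ([204.0, 271.0], 0.56)]
stand_mouth [([198.0, 199.0], 0.56)]
cap_mouth [([425.0, 206.0], 0.63)]
casing [([397.0, 196.0], 0.8)]
oil_bottle []
grease_tin [([314.0, 225.0], 0.96)]
wrench [([310.0, 307.0], 0.93)]
wrist {'fovy': 69.657062461
[... 565 characters left out ...]
t_pos': array([-1.20697835e+00,  3.19620568e-01,  1.56448371e+00,  3.62716308e-07,
        1.25738532e+00, -2.00156742e-02]), 'joint_vel': array([-5.01458596e-04, -2.59084477e-04, -7.71856542e-04, -1.31589058e-03,
       -1.72294948e-05,  1.24898887e-03]), 'effort': array([-2.30931517e-03, -4.12364995e+01, -2.32226443e+01,  7.25752255e-02,
        3.77786905e-02, -8.32694980e-06]), 'tcp_pos': array([ 0.21532802, -0.5331919 ,  0.21397045]), 'tool_rot': array([5.07356822e-05, 9.81640431e-01, 1.90740824e-01, 8.98356444e-06]), 'force': array([ 0.03012661, -0.07224467,  0.33517063]), 'wrist_torque': array([0.00280735, 0.01200248, 0.07177122]), 'gripper_force': 0.0, 'opening': 0.09112127346384916}
```

View pics/scene0.png

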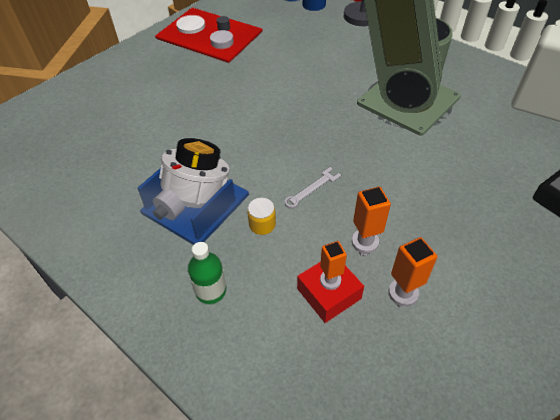

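View pics/top0.png

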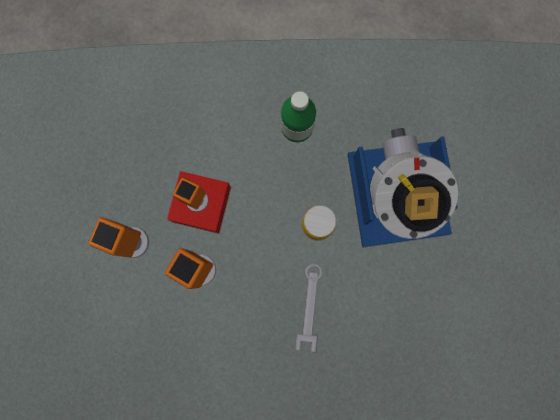

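The scene shows three orange-handled drivers. A small one stands in the red stand (scene 329,282; top 198,202). Two larger ones stand on the bench (scene 365,240 and 405,290; top 135,242 and 205,270). The one in the stand fits, since it is in the red stand and its handle is the smallest. The cap is at scene (200,146) and top (422,203), the yellow lug at top (406,183), and the red mark at top (417,163). I'll measure next and check with one enlarged crop.

```bash
python3 - <<'E'
from h import *
ps,_=shot("scene"); pt,_=shot("top")
print("top z=0 corners->world", [np.round(atz(pt,uv,0)[:2],2).tolist() for uv in ((0,0),(560,0),(0,420),(560,420))])
for n,us,ut in (("stand",(329,282),(198,200)),("cap",(200,146),(423,204)),("casing",(192,202),(397,196)),("redmark",(176,167),(417,163)),("lug",(195,158),(406,183))):
    x,e=tri([ray(ps,us),ray(pt,ut)]); print(n,np.round(x,4),np.round(e,4))
print("stand z=.05",atz(ps,(329,282),.05),atz(pt,(198,201),.05))
print("handle top top-view",[np.round(atz(pt,uv,.156),4).tolist() for uv in ((184,177),(205,185),(196,207),(174,198))])
for n,ut,z in (("tin",(319,218),.06),("bottlecap",(299,101),.15),("wrench",(310,307),.0),("d2",(107,236),.17),("d3",(185,268),.17)): print(n,atz(pt,ut,z))
c=cv2.resize(pt["pixels"][110:300,70:240],None,fx=3,fy=3,interpolation=cv2.INTER_CUBIC)
d=cv2.resize(pt["pixels"][150:250,355:465],None,fx=4,fy=4,interpolation=cv2.INTER_CUBIC)
H=600; im=np.zeros((H,800,3),np.uint8); c=c[:H,:400]; im[:c.shape[0],:c.shape[1]]=c; d=d[:,:400]; im[:d.shape[0],400:400+d.shape[1]]=d
cv2.imwrite("pics/crop1.png",im); print(telemetry.state()["time"])
E
```

```text
top z=0 corners->world [[1.08, 0.66], [1.06, -0.58], [0.2, 0.6], [0.18, -0.48]]
stand [0.6169 0.1962 0.0426] [0.0005 0.0005]
cap [ 0.585  -0.1755  0.1483] [0.002 0.002]
casing [ 0.6277 -0.1773  0.0008] [0.0058 0.0058]
redmark [ 0.6538 -0.173   0.1412] [0.0009 0.0009]
lug [ 0.6191 -0.1498  0.1548] [0.0001 0.0001]
stand z=.05 [0.62031992 0.19885662 0.05      ] [0.61411188 0.19446585 0.05      ]
handle top top-view [[0.6355, 0.1982, 0.156], [0.622, 0.165, 0.156], [0.5876, 0.179, 0.156], [0.6025, 0.2136, 0.156]]
tin [ 0.57813067 -0.01844517  0.06      ]
bottlecap [0.75834165 0.01476895 0.15      ]
wrench [ 0.42163106 -0.00200657  0.        ]
d2 [0.54360447 0.3143536  0.17      ]
d3 [0.49354166 0.19297313 0.17      ]
1.3
```

View pics/crop1.png

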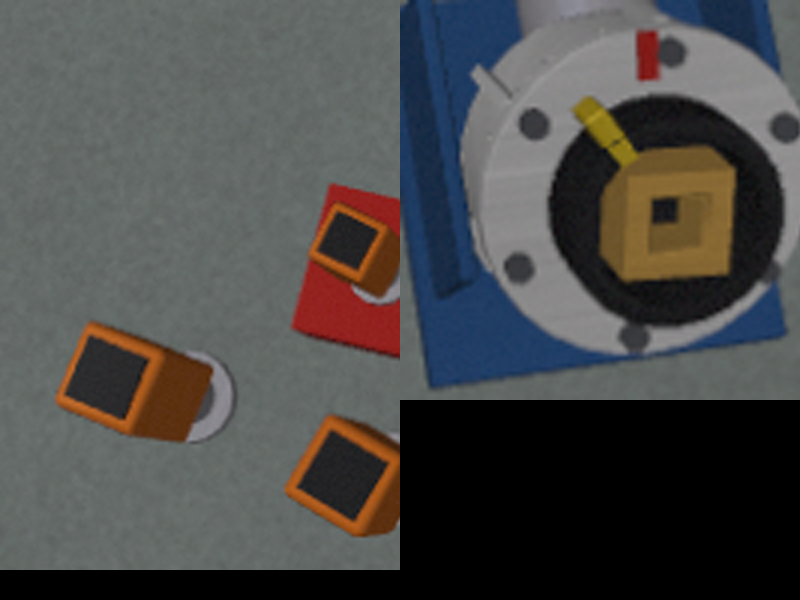

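The crop confirms that the driver in the red stand has the smallest handle, about 36 mm square, and the two loose ones are larger. The red mark lies uphill along world +x, so the cap leans toward the robot. I'll raise the arm and see how the tool behaves near the edge of its reach, because a 28° tilt is needed.

Call:
move_arm --moves '[[[100, 0, 0, -0.04, 0], [100, 0, 0, -0.04, 0], [100, 0, 0, -0.04, 0], [100, 0, 0, -0.04, 0], [100, 0, 0, -0.04, 0]]]'

```text
time: 1.72
tcp_pos: [0.2151, -0.5327, 0.4161]
tool_rot: [0.0, 0.982, 0.191, 0.0]
force: [-0.3, -0.6, -0.1]
opening: 0.0913
gripper_force: 0.0
```

Call:
move_arm --moves '[[[100, 0.034, -0.0215, 0, 0], [100, 0.034, -0.0215, 0, 0], [100, 0.034, -0.0215, 0, 0], [100, 0.034, -0.0215, 0, 0], [100, 0.034, -0.0215, 0, 0]]]'

```text
time: 2.13
tcp_pos: [0.3333, -0.3682, 0.4141]
tool_rot: [0.0, 0.982, 0.19, 0.0]
force: [-0.0, 0.3, -0.0]
opening: 0.091
gripper_force: 0.0
```

Call:
move_arm --moves '[[[100, 0.034, -0.0215, 0, 0], [100, 0.034, -0.0215, 0, 0], [100, 0.034, -0.0215, 0, 0], [100, 0.034, -0.0215, 0, 0], [100, 0.034, -0.0215, 0, 0]]]'

```text
time: 2.55
tcp_pos: [0.4507, -0.2046, 0.4142]
tool_rot: [0.0, 0.982, 0.191, 0.0]
force: [1.0, -0.7, -0.2]
opening: 0.0914
gripper_force: 0.0
```

Call:
move_arm --moves '[[[100, 0.034, -0.0215, 0, 0], [100, 0.034, -0.0215, 0, 0], [100, 0.034, -0.0215, 0, 0], [100, 0.034, -0.0215, 0, 0], [100, 0.034, -0.0215, 0, 0]]]'

```text
time: 2.97
tcp_pos: [0.5682, -0.0412, 0.4141]
tool_rot: [0.0, 0.982, 0.191, 0.0]
force: [0.5, -0.5, -0.0]
opening: 0.0911
gripper_force: 0.0
```

```bash
python3 - <<'E'
from h import *
pt,_=shot("top")
# foot corners at z~0.0-0.01 -> casing yaw
c=[atz(pt,uv,.005)[:2] for uv in ((348,152),(362,245),(451,235),(443,138))]
print(np.round(c,4)); 
for i in range(4): d=c[(i+1)%4]-c[i]; print(np.degrees(np.arctan2(d[1],d[0])),np.linalg.norm(d))
print(telemetry.state())
E
```

```text
[[ 0.7099 -0.0821]
 [ 0.5328 -0.1011]
 [ 0.5471 -0.2714]
 [ 0.7357 -0.2695]]
-173.90513111811833 0.17808852540588688
-85.17890872979143 0.17093841314601244
0.5866397606778282 0.18856616257679654
97.85475239119103 0.1890855860784063
{'time': 3.0167, 'joint_pos': array([-0.08504725,  0.26762417,  1.15413309,  0.00637789,  1.71853599,
        1.0961057 ]), 'joint_vel': array([-0.07260106, -0.0297929 ,  0.09403981, -0.05797258,  0.029238  ,
       -0.14047407]), 'effort': array([ -4.60565194, -50.53315043, -24.6464467 ,  -1.4801595 ,
         1.43640708,   0.27174912]), 'tcp_pos': array([ 0.57213596, -0.03510937,  0.41237682]), 'tool_rot': array([-0.00285172,  0.98098574,  0.19405312,  0.00149561]), 'force': array([ 2.2847324 ,  3.13290904, -1.74130832]), 'wrist_torque': array([ 0.12770611, -0.11970576, -0.00655051]), 'gripper_force': 0.0, 'opening': 0.0912177014619904}
```

Call:
move_arm --moves '[[[100, 0.022, -0.026, 0, 0], [100, 0.022, -0.026, 0, 0], [100, 0.021, -0.025, 0, 0], [100, 0.0383, 0.0114, 0, 0], [100, 0.0383, 0.0114, 0, 0]]]'

```text
time: 3.43
tcp_pos: [0.6781, 0.0621, 0.4155]
tool_rot: [0.0, 0.981, 0.192, 0.001]
force: [0.6, -0.2, 0.8]
opening: 0.0913
gripper_force: 0.0
```

Call:
move_arm --moves '[[[100, 0.0383, 0.0114, 0, 0], [100, 0.0383, 0.0114, 0, 0], [100, 0.0383, 0.0114, 0, 0], [100, 0.0383, 0.0114, 0, 0], [100, 0.0383, 0.0114, 0, 0]]]'

```text
time: 3.85
tcp_pos: [0.8235, 0.0737, 0.3771]
tool_rot: [0.001, 0.982, 0.191, 0.01]
force: [2.1, -0.4, -1.6]
opening: 0.091
gripper_force: 0.0
```

Call:
move_arm --moves '[[[100, 0.0383, 0.0114, 0, 0], [100, 0.0383, 0.0114, 0, 0]]]'

```text
time: 4.02
tcp_pos: [0.8575, 0.0771, 0.3559]
tool_rot: [0.004, 0.981, 0.191, 0.038]
force: [0.2, -0.4, 1.0]
opening: 0.0913
gripper_force: 0.0
```

Call:
move_arm --moves '[[[100, 0.0383, 0.0114, 0, 0], [100, 0.0383, 0.0114, 0, 0]]]'

```text
time: 4.18
tcp_pos: [0.8886, 0.0802, 0.3337]
tool_rot: [0.006, 0.98, 0.19, 0.062]
force: [-0.3, -0.5, 0.5]
opening: 0.0912
gripper_force: 0.0
```

```bash
cat > s.py <<'E'
from h import *
def ax(s):
    w=s["tool_rot"]; M=R.from_quat([w[1],w[2],w[3],w[0]]).as_matrix(); z=M[:,2]
    return M, np.degrees(np.arccos(-z[2])), np.degrees(np.arctan2(z[1],z[0]))
if __name__=="__main__":
    s=telemetry.state(); M,t,a=ax(s); print(s["time"],"tcp",np.round(s["tcp_pos"],4),"tilt",round(t,2),"az",round(a,1),"\nq",np.round(s["joint_pos"],3),"f",np.round(s["force"],1),"m",np.round(s["wrist_torque"],2),"open",round(s["opening"],4),s["gripper_force"]); print(np.round(M,3))
E
python3 s.py
```

```text
4.1833 tcp [0.8886 0.0802 0.3337] tilt 7.14 az 5.1 
q [0.077 0.902 0.216 0.002 1.899 1.264] f [-0.3 -0.5  0.5] m [-0.01  0.05 -0.04] open 0.0912 0.0
[[ 0.92   0.372  0.124]
 [ 0.374 -0.927  0.011]
 [ 0.119  0.036 -0.992]]
```

Call:
move_arm --moves '[[[100, 0.0383, 0.0114, 0, 0], [100, 0.0383, 0.0114, 0, 0], [100, 0.0383, 0.0114, 0, 0], [100, 0.0383, 0.0114, 0, 0], [100, 0.0383, 0.0114, 0, 0]]]'

```text
time: 4.6
tcp_pos: [0.9569, 0.0871, 0.2943]
tool_rot: [0.013, 0.974, 0.189, 0.124]
force: [-0.3, 0.5, -0.4]
opening: 0.0907
gripper_force: 0.0
```

```bash
python3 s.py
```

```text
4.6 tcp [0.9569 0.0871 0.2943] tilt 14.3 az 5.1 
q [0.078 0.957 0.216 0.003 1.719 1.266] f [-0.3  0.5 -0.4] m [-0.02  0.13 -0.02] open 0.0907 0.0
[[ 0.898  0.365  0.246]
 [ 0.372 -0.928  0.022]
 [ 0.236  0.072 -0.969]]
```

Call:
move_arm --moves '[[[100, 0.0383, 0.0114, 0, 0], [100, 0.0383, 0.0114, 0, 0], [100, 0.0383, 0.0114, 0, 0], [100, 0.0383, 0.0114, 0, 0], [100, 0.0383, 0.0114, 0, 0]]]'

```text
time: 5.02
tcp_pos: [1.0126, 0.0928, 0.2833]
tool_rot: [0.019, 0.964, 0.187, 0.19]
force: [0.8, -0.4, -0.1]
opening: 0.091
gripper_force: 0.0
```

```bash
python3 s.py
```

```text
5.0167 tcp [1.0126 0.0928 0.2833] tilt 21.98 az 5.2 
q [0.079 0.985 0.216 0.004 1.557 1.266] f [ 0.8 -0.4 -0.1] m [-0.02  0.26  0.01] open 0.091 0.0
[[ 0.858  0.353  0.373]
 [ 0.368 -0.929  0.034]
 [ 0.358  0.108 -0.927]]
```

The tool tilts outward at the reach limit, at azimuth 5°, and keeps that tilt. Next I'll pull in to test the reverse.

Call:
move_arm --moves '[[[100, -0.0356, -0.0106, -0.015, 0], [100, -0.0356, -0.0106, -0.015, 0], [100, -0.0356, -0.0106, -0.015, 0], [100, -0.0356, -0.0106, -0.015, 0], [100, -0.0356, -0.0106, -0.015, 0]]]'

```text
time: 5.43
tcp_pos: [0.8464, 0.0771, 0.286]
tool_rot: [0.019, 0.964, 0.187, 0.19]
force: [0.9, -0.3, 0.5]
opening: 0.091
gripper_force: 0.0
```

Call:
move_arm --moves '[[[100, -0.0356, -0.0106, -0.015, 0], [100, -0.0356, -0.0106, -0.015, 0], [100, -0.0356, -0.0106, -0.015, 0], [100, -0.0356, -0.0106, -0.015, 0], [100, -0.0356, -0.0106, -0.015, 0]]]'

```text
time: 5.85
tcp_pos: [0.647, 0.0583, 0.2866]
tool_rot: [0.019, 0.964, 0.187, 0.19]
force: [-0.5, 0.4, 1.9]
opening: 0.0914
gripper_force: 0.0
```

Call:
move_arm --moves '[[[100, -0.0356, -0.0106, -0.015, 0], [100, -0.0356, -0.0106, -0.015, 0], [100, -0.0356, -0.0106, -0.015, 0], [100, -0.0356, -0.0106, -0.015, 0], [100, -0.0356, -0.0106, -0.015, 0]]]'

```text
time: 6.27
tcp_pos: [0.4477, 0.0396, 0.2864]
tool_rot: [0.019, 0.964, 0.187, 0.19]
force: [0.6, 0.3, 1.3]
opening: 0.0914
gripper_force: 0.0
```

```bash
python3 s.py
```

```text
6.2667 tcp [0.4477 0.0396 0.2864] tilt 22.0 az 5.2 
q [ 0.052 -0.124  1.951  0.018  0.931  1.231] f [0.6 0.3 1.3] m [-0.01  0.16  0.03] open 0.0914 0.0
[[ 0.858  0.354  0.373]
 [ 0.368 -0.929  0.034]
 [ 0.359  0.108 -0.927]]
```

Call:
move_arm --moves '[[[100, -0.0356, -0.0106, -0.015, 0], [100, -0.0356, -0.0106, -0.015, 0], [100, -0.0356, -0.0106, -0.015, 0]]]'

```text
time: 6.52
tcp_pos: [0.3281, 0.0285, 0.2862]
tool_rot: [0.019, 0.964, 0.187, 0.19]
force: [0.7, 0.0, 1.0]
opening: 0.0911
gripper_force: 0.0
```

```bash
python3 s.py
```

```text
6.5167 tcp [0.3281 0.0285 0.2862] tilt 21.99 az 5.2 
q [ 0.028 -0.349  2.099  0.028  1.009  1.204] f [0.7 0.  1. ] m [-0.04  0.2  -0.03] open 0.0911 0.0
[[ 0.858  0.354  0.373]
 [ 0.368 -0.929  0.034]
 [ 0.358  0.108 -0.927]]
```

Call:
move_arm --moves '[[[100, -0.0356, -0.0106, -0.015, 0], [100, -0.0356, -0.0106, -0.015, 0], [100, -0.0356, -0.0106, -0.015, 0]]]'

```text
time: 6.77
tcp_pos: [0.2085, 0.0176, 0.2861]
tool_rot: [0.019, 0.963, 0.188, 0.19]
force: [0.4, -0.6, 0.7]
opening: 0.0912
gripper_force: 0.0
```

```bash
python3 s.py
```

```text
6.7667 tcp [0.2085 0.0176 0.2861] tilt 22.0 az 5.2 
q [-0.065 -0.6    2.186  0.063  1.176  1.107] f [ 0.4 -0.6  0.7] m [-0.03  0.17  0.04] open 0.0912 0.0
[[ 0.857  0.355  0.373]
 [ 0.37  -0.928  0.034]
 [ 0.358  0.109 -0.927]]
```

```bash
python3 - <<'E'
import numpy as np
from scipy.optimize import least_squares
D=np.array([[.32,1.565,1.257,.5749,.214],[.902,.216,1.899,.8922,.3337],[.957,.216,1.719,.9609,.2943],[.985,.216,1.557,1.0168,.2833],[-.124,1.951,.931,.4494,.2864],[-.349,2.099,1.009,.329,.2862]])
def fk(p,q):
    a,b,c=q[...,0],q[...,0]+q[...,1],q.sum(-1)
    return p[0]+p[2]*np.sin(a)+p[3]*np.sin(b)+p[5]*np.cos(b)+p[4]*np.sin(c), p[1]+p[2]*np.cos(a)+p[3]*np.cos(b)-p[5]*np.sin(b)+p[4]*np.cos(c)
def res(p):
    r,z=fk(p,D[:,:3]); return np.r_[r-D[:,3],z-D[:,4], .05*p[0],.05*p[5]]
s=least_squares(res,[0,.2,.45,.45,.25,0]); p=s.x; print(np.round(p,4),np.abs(s.fun).max())
lo=np.array([-.84,.21,.05]);hi=np.array([2.01,2.61,2.63])
# where pulling in/otherwise untilts: start tilt 28, scan TCP r,z: IK with vertical vs reachability of tilt28
for z in np.arange(.0,.75,.1):
    out=[]
    for r in np.arange(.1,1.01,.1):
        ok=""
        for tilt in (28,15,0):
            t=np.radians(tilt); wr=r-p[4]*np.sin(t)-p[0]; wz=z+p[4]*np.cos(t)-p[1]; L2=np.hypot(p[3],p[5]);d=np.hypot(wr,wz); o=np.arctan2(p[5],p[3])
            c=(d*d-p[2]**2-L2**2)/(2*p[2]*L2)
            if abs(c)>1: ok+="x"if c<0 else "X"; continue
            b=np.arccos(c); q3=b+o; q2=np.arctan2(wr,wz)-np.arctan2(L2*np.sin(b),p[2]+L2*np.cos(b)); q5=np.pi-t-q2-q3
            q=np.array([q2,q3,q5]); v=[("abc"[i] if q[i]<lo[i] else "ABC"[i]) for i in range(3) if q[i]<lo[i] or q[i]>hi[i]]
            ok+=v[0] if v else "."
        out.append(ok)
    print(round(z,1),out)
E
```

```text
[0.0007 0.1403 0.5918 0.4164 0.3357 0.0251] 0.001254864810088326
0.0 ['xBB', 'xBB', 'BB.', 'B..', 'c..', 'c..', 'c..', '...', '...', '..X']
0.1 ['aBB', 'BB.', 'B..', '...', '...', '...', '...', '...', '...', '..X']
0.2 ['a..', '...', '...', '...', '...', '...', '...', '...', '...', '..X']
0.3 ['a..', '...', '...', '...', '...', '...', '...', '...', '..X', '.XX']
0.4 ['a..', '...', '...', '...', '...', '...', '...', '...', '..X', 'bXX']
0.5 ['...', '...', '...', '...', '...', '...', '...', '..X', '.XX', 'XXX']
0.6 ['...', '...', '...', '...', '...', '...', '..X', '.XX', 'XXX', 'XXX']
0.7 ['...', '...', '...', '...', '..X', '.XX', 'XXX', 'XXX', 'XXX', 'XXX']
```

```bash
cat > w.py <<'E'
from s import *
import sys, json
def rows(pts,g=100,step=.040,p0=None,M=None,turn=0):
    st=telemetry.state(); M=ax(st)[0] if M is None else M; p=np.array(st["tcp_pos"] if p0 is None else p0)
    for P in pts:
        d=M.T@(np.array(P)-p); n=int(np.ceil(np.linalg.norm(d)/step)); r=np.round(d/n,4).tolist(); print(n,"x",[g]+r+[turn],"->",P); p=p+M@(np.array(r)*n)
if __name__=="__main__": rows(eval(sys.argv[1]),*(eval(a) for a in sys.argv[2:]))
E
python3 w.py "[(.25,-.25,.50),(0,-.42,.58),(-.42,-.04,.60),(-.62,-.06,.6)]"
```

```text
9 x [100, 0.0015, 0.0318, -0.0213, 0] -> (0.25, -0.25, 0.5)
8 x [100, -0.0311, 0.0097, -0.0217, 0] -> (0, -0.42, 0.58)
15 x [100, -0.0141, -0.0333, -0.0108, 0] -> (-0.42, -0.04, 0.6)
6 x [100, -0.0299, -0.0088, -0.0126, 0] -> (-0.62, -0.06, 0.6)
```

Call:
move_arm --moves '[[[100, 0.0015, 0.0318, -0.0213, 0], [100, 0.0015, 0.0318, -0.0213, 0], [100, 0.0015, 0.0318, -0.0213, 0], [100, 0.0015, 0.0318, -0.0213, 0], [100, 0.0015, 0.0318, -0.0213, 0]]]'

```text
time: 7.18
tcp_pos: [0.2261, -0.0833, 0.367]
tool_rot: [0.019, 0.965, 0.186, 0.185]
force: [1.1, -0.4, -0.7]
opening: 0.0911
gripper_force: 0.0
```

Call:
move_arm --moves '[[[100, 0.0015, 0.0318, -0.0213, 0], [100, 0.0015, 0.0318, -0.0213, 0], [100, 0.0015, 0.0318, -0.0213, 0], [100, 0.0015, 0.0318, -0.0213, 0]]]'

```text
time: 7.52
tcp_pos: [0.2455, -0.2042, 0.4625]
tool_rot: [0.019, 0.965, 0.184, 0.184]
force: [0.8, 1.6, -0.1]
opening: 0.0914
gripper_force: 0.0
```

Call:
move_arm --moves '[[[100, -0.0311, 0.0097, -0.0217, 0], [100, -0.0311, 0.0097, -0.0217, 0], [100, -0.0311, 0.0097, -0.0217, 0], [100, -0.0311, 0.0097, -0.0217, 0]]]'

```text
time: 7.85
tcp_pos: [0.1191, -0.2871, 0.5036]
tool_rot: [0.019, 0.965, 0.185, 0.184]
force: [1.8, -0.6, -0.7]
opening: 0.0912
gripper_force: 0.0
```

Call:
move_arm --moves '[[[100, -0.0311, 0.0097, -0.0217, 0], [100, -0.0311, 0.0097, -0.0217, 0], [100, -0.0311, 0.0097, -0.0217, 0], [100, -0.0311, 0.0097, -0.0217, 0]]]'

```text
time: 8.18
tcp_pos: [-0.0065, -0.3713, 0.5451]
tool_rot: [0.019, 0.965, 0.185, 0.184]
force: [1.2, -1.3, 0.4]
opening: 0.0912
gripper_force: 0.0
```

```bash
python3 s.py; python3 w.py "[(-.42,-.04,.60),(-.62,-.06,.6)]"
```

```text
8.1833 tcp [-0.0065 -0.3713  0.5451] tilt 21.3 az 4.8 
q [-1.923  0.006  1.198  0.384  2.068 -0.567] f [ 1.2 -1.3  0.4] m [-0.05  0.2  -0.05] open 0.0912 0.0
[[ 0.864  0.349  0.362]
 [ 0.363 -0.931  0.03 ]
 [ 0.348  0.105 -0.932]]
14 x [100, -0.0156, -0.0319, -0.0136, 0] -> (-0.42, -0.04, 0.6)
6 x [100, -0.03, -0.0086, -0.0122, 0] -> (-0.62, -0.06, 0.6)
```

Call:
move_arm --moves '[[[100, -0.0156, -0.0319, -0.0136, 0], [100, -0.0156, -0.0319, -0.0136, 0], [100, -0.0156, -0.0319, -0.0136, 0], [100, -0.0156, -0.0319, -0.0136, 0], [100, -0.0156, -0.0319, -0.0136, 0]]]'

```text
time: 8.6
tcp_pos: [-0.1533, -0.2514, 0.5643]
tool_rot: [0.019, 0.965, 0.185, 0.184]
force: [-0.8, -0.8, -0.6]
opening: 0.0913
gripper_force: 0.0
```

Call:
move_arm --moves '[[[100, -0.0156, -0.0319, -0.0136, 0], [100, -0.0156, -0.0319, -0.0136, 0], [100, -0.0156, -0.0319, -0.0136, 0], [100, -0.0156, -0.0319, -0.0136, 0], [100, -0.0156, -0.0319, -0.0136, 0]]]'

```text
time: 9.02
tcp_pos: [-0.3011, -0.1333, 0.5839]
tool_rot: [0.019, 0.965, 0.185, 0.184]
force: [-0.8, -1.0, -0.5]
opening: 0.0908
gripper_force: 0.0
```

Call:
move_arm --moves '[[[100, -0.0156, -0.0319, -0.0136, 0], [100, -0.0156, -0.0319, -0.0136, 0], [100, -0.0156, -0.0319, -0.0136, 0], [100, -0.0156, -0.0319, -0.0136, 0]]]'

```text
time: 9.35
tcp_pos: [-0.4193, -0.0391, 0.5995]
tool_rot: [0.019, 0.965, 0.185, 0.184]
force: [-1.0, -1.5, 1.0]
opening: 0.0913
gripper_force: 0.0
```

```bash
python3 s.py; python3 w.py "[(-.62,-.06,.6)]"
```

```text
9.35 tcp [-0.4193 -0.0391  0.5995] tilt 21.28 az 4.9 
q [-3.071  0.31   0.678 -0.01   2.525 -1.886] f [-1.  -1.5  1. ] m [ 0.05  0.22 -0.03] open 0.0913 0.0
[[ 0.864  0.35   0.362]
 [ 0.364 -0.931  0.031]
 [ 0.348  0.105 -0.932]]
6 x [100, -0.0302, -0.0085, -0.0123, 0] -> (-0.62, -0.06, 0.6)
```

Call:
move_arm --moves '[[[100, -0.03, -0.0085, -0.0123, 0], [100, -0.03, -0.0085, -0.0123, 0], [100, -0.03, -0.0085, -0.0123, 0], [100, -0.03, -0.0085, -0.0123, 0], [100, -0.03, -0.0085, -0.0123, 0]]]'

```text
time: 9.77
tcp_pos: [-0.5615, -0.0551, 0.5584]
tool_rot: [0.017, 0.968, 0.185, 0.17]
force: [-0.1, 1.0, 0.7]
opening: 0.091
gripper_force: 0.0
```

```bash
python3 s.py; python3 w.py "[(-.72,-.07,.6)]"
```

```text
9.7667 tcp [-0.5615 -0.0551  0.5584] tilt 19.63 az 5.0 
q [-3.063  0.621  0.238 -0.005  2.625 -1.875] f [-0.1  1.   0.7] m [-0.02  0.22 -0.02] open 0.091 0.0
[[ 0.874  0.353  0.335]
 [ 0.365 -0.931  0.029]
 [ 0.322  0.097 -0.942]]
5 x [100, -0.0261, -0.0076, -0.0185, 0] -> (-0.72, -0.07, 0.6)
```

Call:
move_arm --moves '[[[100, -0.03, -0.0085, -0.0123, 0], [100, -0.03, -0.0085, -0.0123, 0], [100, -0.03, -0.0085, -0.0123, 0], [100, -0.03, -0.0085, -0.0123, 0], [100, -0.03, -0.0085, -0.0123, 0]]]'

```text
time: 10.18
tcp_pos: [-0.5969, -0.0599, 0.5133]
tool_rot: [0.022, 0.962, 0.184, 0.2]
force: [-0.4, 0.7, -0.0]
opening: 0.0914
gripper_force: 0.0
```

```bash
python3 s.py
```

```text
10.1833 tcp [-0.5969 -0.0599  0.5133] tilt 23.26 az 4.7 
q [-3.061e+00  7.080e-01  2.140e-01 -1.000e-03  2.625e+00 -1.869e+00] f [-0.4  0.7 -0. ] m [0.01 0.21 0.01] open 0.0914 0.0
[[ 0.852  0.346  0.394]
 [ 0.363 -0.931  0.032]
 [ 0.378  0.116 -0.919]]
```

```bash
python3 w.py "[(-.3,-.03,.62),(-.3,-.03,.80)]"
```

```text
8 x [100, 0.038, 0.0109, 0.0025, 0] -> (-0.3, -0.03, 0.62)
5 x [100, 0.0136, 0.0042, -0.0331, 0] -> (-0.3, -0.03, 0.8)
```

Call:
move_arm --moves '[[[100, 0.038, 0.011, 0.0025, 0], [100, 0.038, 0.011, 0.0025, 0], [100, 0.038, 0.011, 0.0025, 0], [100, 0.038, 0.011, 0.0025, 0]]]'

```text
time: 10.52
tcp_pos: [-0.449, -0.0455, 0.5659]
tool_rot: [0.022, 0.962, 0.184, 0.202]
force: [-0.7, 1.0, 1.6]
opening: 0.0916
gripper_force: 0.0
```

Call:
move_arm --moves '[[[100, 0.038, 0.011, 0.0025, 0], [100, 0.038, 0.011, 0.0025, 0], [100, 0.038, 0.011, 0.0025, 0], [100, 0.038, 0.011, 0.0025, 0]]]'

```text
time: 10.85
tcp_pos: [-0.2993, -0.0308, 0.6203]
tool_rot: [0.022, 0.962, 0.184, 0.2]
force: [-0.6, 0.2, 0.6]
opening: 0.0913
gripper_force: 0.0
```

Call:
move_arm --moves '[[[100, 0.0136, 0.0042, -0.0331, 0], [100, 0.0136, 0.0042, -0.0331, 0], [100, 0.0136, 0.0042, -0.0331, 0], [100, 0.0136, 0.0042, -0.0331, 0], [100, 0.0136, 0.0042, -0.0331, 0]]]'

```text
time: 11.27
tcp_pos: [-0.2826, -0.0286, 0.67]
tool_rot: [0.017, 0.969, 0.186, 0.16]
force: [0.0, -0.1, 0.9]
opening: 0.0911
gripper_force: 0.0
```

```bash
python3 s.py; python3 w.py "[(-.3,-.03,.90)]"
```

```text
11.2667 tcp [-0.2826 -0.0286  0.67  ] tilt 18.56 az 5.0 
q [-3.074  0.107  0.733 -0.012  2.625 -1.892] f [ 0.  -0.1  0.9] m [-0.02  0.21 -0.02] open 0.0911 0.0
[[ 0.879  0.355  0.317]
 [ 0.366 -0.93   0.028]
 [ 0.305  0.092 -0.948]]
6 x [100, 0.009, 0.0027, -0.0373, 0] -> (-0.3, -0.03, 0.9)
```

Call:
move_arm --moves '[[[100, 0.0115, 0.0035, -0.037, 0], [100, 0.0115, 0.0035, -0.037, 0], [100, 0.011, 0.0033, -0.037, 0], [100, 0.011, 0.003, -0.037, 0], [100, 0.01, 0.003, -0.037, 0]]]'

```text
time: 11.68
tcp_pos: [-0.2666, -0.0255, 0.6962]
tool_rot: [0.009, 0.976, 0.188, 0.107]
force: [0.6, -0.5, -1.0]
opening: 0.0911
gripper_force: 0.0
```

Call:
move_arm --moves '[[[100, 0.008, 0.0025, -0.038, 0], [100, 0.008, 0.0025, -0.038, 0], [100, 0.007, 0.002, -0.038, 0], [100, 0.007, 0.002, -0.038, 0], [100, 0.006, 0.002, -0.038, 0]]]'

```text
time: 12.1
tcp_pos: [-0.2548, -0.0238, 0.7215]
tool_rot: [0.002, 0.981, 0.189, 0.054]
force: [0.9, -0.5, 0.8]
opening: 0.0908
gripper_force: 0.0
```

```bash
python3 s.py
```

```text
12.1 tcp [-0.2548 -0.0238  0.7215] tilt 6.17 az 9.1 
q [-3.08   0.047  0.577 -0.021  2.625 -1.907] f [ 0.9 -0.5  0.8] m [-0.03  0.07  0.  ] open 0.0908 0.0
[[ 0.923  0.37   0.106]
 [ 0.37  -0.929  0.017]
 [ 0.105  0.024 -0.994]]
```

Call:
move_arm --moves '[[[100, 0.004, 0.001, -0.038, 0], [100, 0.003, 0.001, -0.038, 0], [100, 0.002, 0.0, -0.038, 0], [100, 0.001, 0, -0.038, 0], [100, 0, 0, -0.038, 0]]]'

```text
time: 12.52
tcp_pos: [-0.2526, -0.0224, 0.7456]
tool_rot: [-0.006, 0.982, 0.189, 0.002]
force: [-0.9, -0.2, 0.4]
opening: 0.0913
gripper_force: 0.0
```

```bash
python3 s.py; python3 w.py "[(-.05,-.35,.5),(.25,-.32,.45),(.5,.05,.35),(.617,.196,.23)]"
```

```text
12.5167 tcp [-0.2526 -0.0224  0.7456] tilt 0.74 az 84.4 
q [-3.082  0.043  0.475 -0.026  2.625 -1.914] f [-0.9 -0.2  0.4] m [0.02 0.06 0.  ] open 0.0913 0.0
[[ 0.928  0.372  0.001]
 [ 0.372 -0.928  0.013]
 [ 0.006 -0.011 -1.   ]]
12 x [100, 0.0054, 0.0318, 0.0201, 0] -> (-0.05, -0.35, 0.5)
8 x [100, 0.0362, 0.0106, 0.0064, 0] -> (0.25, -0.32, 0.45)
12 x [100, 0.0307, -0.0208, 0.0088, 0] -> (0.5, 0.05, 0.35)
6 x [100, 0.0271, -0.0151, 0.0202, 0] -> (0.617, 0.196, 0.23)
```

Call:
move_arm --moves '[[[100, 0.0054, 0.0318, 0.0201, 0], [100, 0.0054, 0.0318, 0.0201, 0], [100, 0.0054, 0.0318, 0.0201, 0], [100, 0.0054, 0.0318, 0.0201, 0]]]'

```text
time: 12.85
tcp_pos: [-0.184, -0.1321, 0.6627]
tool_rot: [-0.006, 0.982, 0.188, 0.002]
force: [-0.8, -1.1, 1.0]
opening: 0.091
gripper_force: 0.0
```

Call:
move_arm --moves '[[[100, 0.0054, 0.0318, 0.0201, 0], [100, 0.0054, 0.0318, 0.0201, 0], [100, 0.0054, 0.0318, 0.0201, 0], [100, 0.0054, 0.0318, 0.0201, 0]]]'

```text
time: 13.18
tcp_pos: [-0.1159, -0.2414, 0.5813]
tool_rot: [-0.005, 0.982, 0.19, 0.002]
force: [-1.0, -0.7, 0.7]
opening: 0.0914
gripper_force: 0.0
```

Call:
move_arm --moves '[[[100, 0.0054, 0.0318, 0.0201, 0], [100, 0.0054, 0.0318, 0.0201, 0], [100, 0.0054, 0.0318, 0.0201, 0], [100, 0.0054, 0.0318, 0.0201, 0]]]'

```text
time: 13.52
tcp_pos: [-0.0484, -0.3507, 0.4996]
tool_rot: [-0.006, 0.982, 0.19, 0.003]
force: [-0.8, 0.6, 0.4]
opening: 0.0912
gripper_force: 0.0
```

Call:
move_arm --moves '[[[100, 0.0362, 0.0106, 0.0064, 0], [100, 0.0362, 0.0106, 0.0064, 0], [100, 0.0362, 0.0106, 0.0064, 0], [100, 0.0362, 0.0106, 0.0064, 0]]]'

```text
time: 13.85
tcp_pos: [0.1022, -0.3345, 0.4752]
tool_rot: [-0.006, 0.982, 0.189, 0.003]
force: [-0.4, -0.7, -0.2]
opening: 0.0913
gripper_force: 0.0
```

Call:
move_arm --moves '[[[100, 0.0362, 0.0106, 0.0064, 0], [100, 0.0362, 0.0106, 0.0064, 0], [100, 0.0362, 0.0106, 0.0064, 0], [100, 0.0362, 0.0106, 0.0064, 0]]]'

```text
time: 14.18
tcp_pos: [0.2528, -0.3194, 0.4504]
tool_rot: [-0.006, 0.982, 0.19, 0.003]
force: [-0.8, -0.1, 0.5]
opening: 0.0911
gripper_force: 0.0
```

```bash
python3 s.py; python3 w.py "[(.56,.196,.40)]"
```

```text
14.1833 tcp [ 0.2528 -0.3194  0.4504] tilt 0.72 az 74.3 
q [-0.938 -0.008  1.389  0.01   1.768  0.254] f [-0.8 -0.1  0.5] m [-0.03  0.01 -0.02] open 0.0911 0.0
[[ 0.928  0.372  0.003]
 [ 0.372 -0.928  0.012]
 [ 0.008 -0.01  -1.   ]]
16 x [100, 0.0298, -0.0227, 0.0036, 0] -> (0.56, 0.196, 0.4)
```

```bash
python3 w.py "[(.585,-.175,.36)]"; M=1; python3 - <<'E'
from w import *
rows([(.56,.196,.40)],p0=(.585,-.175,.36))
E
```

```text
10 x [100, 0.0361, -0.0009, 0.0093, 0] -> (0.585, -0.175, 0.36)
10 x [100, 0.0115, -0.0354, -0.0036, 0] -> (0.56, 0.196, 0.4)
```

Call:
move_arm --moves '[[[100, 0.036, -0.001, 0.0093, 0], [100, 0.036, -0.001, 0.0093, 0], [100, 0.036, -0.001, 0.0093, 0], [100, 0.036, -0.001, 0.0093, 0], [100, 0.036, -0.001, 0.0093, 0]]]'

```text
time: 14.6
tcp_pos: [0.418, -0.2469, 0.405]
tool_rot: [-0.006, 0.982, 0.189, 0.003]
force: [-0.1, 0.5, 0.1]
opening: 0.091
gripper_force: 0.0
```

Call:
move_arm --moves '[[[100, 0.036, -0.001, 0.0093, 0], [100, 0.036, -0.001, 0.0093, 0], [100, 0.036, -0.001, 0.0093, 0], [100, 0.036, -0.001, 0.0093, 0], [100, 0.036, -0.001, 0.0093, 0]]]'

```text
time: 15.02
tcp_pos: [0.5834, -0.1747, 0.3598]
tool_rot: [-0.006, 0.982, 0.189, 0.003]
force: [0.4, -0.1, 0.6]
opening: 0.0911
gripper_force: 0.0
```

```bash
python3 - <<'E'
from s import *
import pickle
p,st=shot("wrist"); pickle.dump((p,st),open("capw.pkl","wb"))
cv2.imwrite("pics/capw.png",p["pixels"])
print([(np.round(a["uv"],1),a["confidence"]) for a in finder.pinpoint(p,"cap_mouth")],st["tcp_pos"],st["time"])
E
```

```text
[(array([285. , 191.4]), 0.81)] [ 0.58336581 -0.1747235   0.35975042] 15.0167
```

View pics/capw.png

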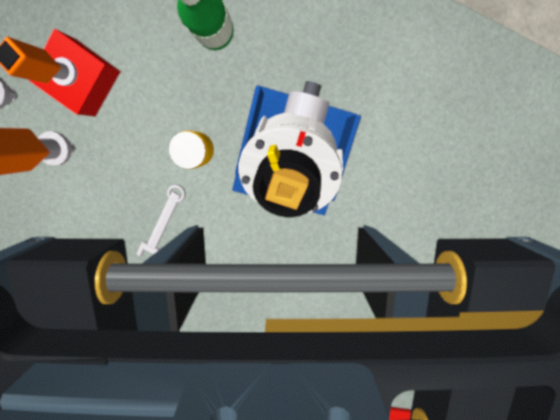

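Call:
move_arm --moves '[[[100, 0.0115, -0.0354, -0.0036, 0], [100, 0.0115, -0.0354, -0.0036, 0], [100, 0.0115, -0.0354, -0.0036, 0], [100, 0.0115, -0.0354, -0.0036, 0], [100, 0.0115, -0.0354, -0.0036, 0]]]'

```text
time: 15.53
tcp_pos: [0.5685, 0.0107, 0.3813]
tool_rot: [-0.006, 0.982, 0.189, 0.003]
force: [-0.2, 0.4, 0.3]
opening: 0.0912
gripper_force: 0.0
```

Call:
move_arm --moves '[[[100, 0.0115, -0.0354, -0.0036, 0], [100, 0.0115, -0.0354, -0.0036, 0], [100, 0.0115, -0.0354, -0.0036, 0], [100, 0.0115, -0.0354, -0.0036, 0], [100, 0.0115, -0.0354, -0.0036, 0]]]'

```text
time: 15.95
tcp_pos: [0.5561, 0.1963, 0.4018]
tool_rot: [-0.006, 0.982, 0.189, 0.003]
force: [0.9, -0.1, 0.2]
opening: 0.0913
gripper_force: 0.0
```

Call:
move_arm --moves '[[[100, 0, 0, 0, -0.12], [100, 0, 0, 0, -0.12], [100, 0, 0, 0.0, -0.12], [100, 0, 0, 0.0, -0.12], [100, 0, 0, 0.0, -0.12]]]'

```text
time: 16.37
tcp_pos: [0.5565, 0.1948, 0.4014]
tool_rot: [-0.005, 0.881, 0.474, 0.004]
force: [0.1, 0.4, 0.5]
opening: 0.0907
gripper_force: 0.0
```

Call:
move_arm --moves '[[[100, 0, 0, 0, -0.12], [100, 0, 0, 0, -0.08]]]'

```text
time: 16.53
tcp_pos: [0.5566, 0.1946, 0.4014]
tool_rot: [-0.004, 0.829, 0.559, 0.005]
force: [-0.0, 0.0, -1.2]
opening: 0.0911
gripper_force: 0.0
```

```bash
python3 - <<'E'
from s import *
p,st=shot("wrist"); cv2.imwrite("pics/standw.png",p["pixels"])
for t in ("driver","stand_mouth"):
  print(t,[(np.round(a["uv"],1),round(a["confidence"],2),np.round(atz(p,a["uv"],.05 if t!="driver" else .022,st),4)) for a in finder.pinpoint(p,t)])
m=finder.cut_out(p,"driver"); print([(np.round(a["uv"],1),round(a["confidence"],2),a["mask"].sum()) for a in m])
import os; os.system("python3 s.py")
E
```

```text
16.7333 tcp [0.5566 0.1948 0.4013] tilt 0.76 az 74.9 
q [0.311 0.292 1.147 0.011 1.696 0.705] f [ 0.3 -0.4 -0. ] m [ 0.01 -0.04 -0.02] open 0.0912 0.0
[[ 0.382  0.924  0.003]
 [ 0.924 -0.382  0.013]
 [ 0.013 -0.002 -1.   ]]
driver [(array([252.3, 184.6]), 0.9, array([0.5035, 0.2003, 0.022 ])), (array([247.2, 119.8]), 0.62, array([0.5403, 0.309 , 0.022 ])), (array([311.8, 162.4]), 0.56, array([0.6189, 0.1971, 0.022 ]))]
stand_mouth [(array([311.4, 161.5]), 0.82, array([0.617 , 0.2018, 0.05  ]))]
[(array([315.4, 169.6]), 0.94, np.int64(779)), (array([236.8, 108.9]), 0.71, np.int64(1724))]
```

View pics/standw.png

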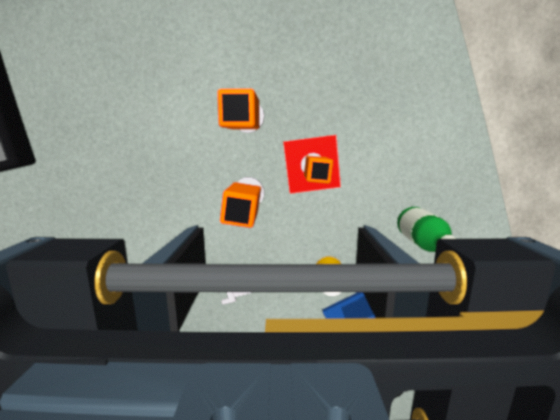

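Wrist view: handle top of the stand driver at (319,170), larger drivers at (238,105) and (240,207). Next I'll fit the handle top precisely.

```bash
cat > handle.py <<'E'
from s import *
def handle(p,st,zt,box,win=None):
    im=p["pixels"].astype(int); x0,y0,x1,y1=box
    b,g,r=im[...,0],im[...,1],im[...,2]
    m=np.zeros(b.shape,np.uint8); m[y0:y1,x0:x1]=((r>170)&(g<150)&(g>60)&(b<70))[y0:y1,x0:x1]*255
    cs=cv2.findContours(m,cv2.RETR_EXTERNAL,cv2.CHAIN_APPROX_NONE)[0]; c=max(cs,key=cv2.contourArea)
    P=np.array([atz(p,q[0],zt,st)[:2] for q in c],np.float32)*1000
    rc=cv2.minAreaRect(P); return rc
if __name__=="__main__":
    p,st=shot("wrist")
    print(np.unique(p["pixels"][155:185,300:340].reshape(-1,3)//40*40,axis=0,return_counts=True))
    rc=handle(p,st,.156,(298,150,345,190)); print(rc)
    pt,_=shot("top"); print(handle(pt,None,.156,(165,165,215,215)))
E
python3 handle.py
```

```text
(array([[  0,   0,   0],
       [  0,   0,  40],
       [  0,   0, 200],
       [  0,   0, 240],
       [  0,  40,  40],
       [  0,  40,  80],
       [  0,  40, 120],
       [  0,  40, 160],
       [  0,  40, 200],
       [  0,  40, 240],
       [  0,  80, 160],
       [  0,  80, 200],
       [  0,  80, 240],
       [  0, 120, 200],
       [  0, 120, 240],
       [ 40,  40, 120],
       [ 40,  40, 200],
       [ 40,  80, 120],
       [ 40,  80, 160],
       [ 40,  80, 200],
       [ 40, 120, 200],
       [ 80,  80, 120],
       [ 80,  80, 160],
       [ 80,  80, 200],
       [ 80, 120, 160],
       [ 80, 120, 200],
       [120, 120, 160],
       [120, 120, 200],
       [120, 160, 200],
       [160, 120, 200],
       [160, 160, 160],
       [160, 160, 200],
       [160, 200, 200],
       [200, 160, 200],
       [200, 200, 200]], dtype=uint8), array([168,  39, 134, 137,  10,  23,  47,  33,  80,  10,  19, 111,  78,
         2, 112,   2,  34,   6,   2,  17,   6,   1,   3,  25,   2,  11,
         8,  25,   4,   1,   9,  23,   2,   1,  15]))
((613.5284423828125, 200.6397705078125), (37.08177947998047, 41.326961517333984), 62.82808303833008)
((614.7825317382812, 196.39779663085938), (30.822237014770508, 30.7081298828125), 62.25530242919922)
```

```bash
python3 w.py "[(.616,.198,.22)]"
```

```text
5 x [100, 0.0046, 0.0108, 0.0363, 0] -> (0.616, 0.198, 0.22)
```

Call:
move_arm --moves '[[[100, 0.0046, 0.0108, 0.0363, 0], [100, 0.0046, 0.0108, 0.0363, 0], [100, 0.0046, 0.0108, 0.0363, 0], [100, 0.0046, 0.0108, 0.0363, 0], [100, 0.0046, 0.0108, 0.0363, 0]]]'

```text
time: 17.25
tcp_pos: [0.6162, 0.1981, 0.2184]
tool_rot: [-0.004, 0.831, 0.556, 0.005]
force: [-0.0, 1.0, 0.6]
opening: 0.0907
gripper_force: 0.0
```

Call:
move_arm --moves '[[[100, 0, 0, 0, 0.08]]]'

```text
time: 17.33
tcp_pos: [0.6136, 0.1969, 0.2108]
tool_rot: [-0.006, 0.853, 0.522, -0.002]
force: [-1.6, 0.1, 0.2]
opening: 0.0912
gripper_force: 0.0
```

```bash
python3 - <<'E'
from handle import *
p,st=shot("wrist")
im=p["pixels"].astype(int); b,g,r=im[...,0],im[...,1],im[...,2]
blk=((r<60)&(g<60)&(b<60)).astype(np.uint8); org=((r>170)&(g>60)&(g<160)&(b<80)).astype(np.uint8)
print([(np.round(a["uv"],1),round(a["confidence"],2)) for a in finder.cut_out(p,"driver")])
uv=proj(p,[[.616,.198,.156]],st)[0]; print(uv)
print(handle(p,st,.156,(200,100,380,245)))
print(st["tcp_pos"],ax(st)[1:])
cv2.imwrite("pics/near.png",p["pixels"])
E
```

```text
[(array([283.9, 214.9]), 0.89), (array([205.2, 241.8]), 0.7), (array([128.6, 127.9]), 0.58)]
[282.49720091 223.9549077 ]
((620.0294189453125, 202.93084716796875), (41.85601043701172, 34.23337936401367), 62.059574127197266)
[0.6135951  0.19687269 0.21078152] (np.float64(0.7646804588412192), np.float64(141.39168861143352))
```

View pics/near.png

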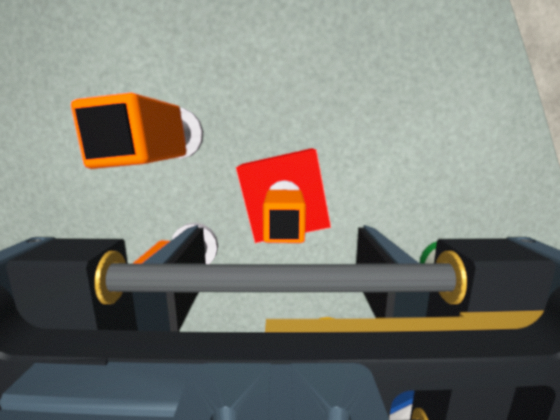

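```bash
python3 w.py "[(.617,.1975,.119)]"; python3 s.py
```

```text
3 x [100, -0.0002, 0.0007, 0.0328, 0] -> (0.617, 0.1975, 0.119)
17.4333 tcp [0.6154 0.1979 0.2174] tilt 0.66 az 95.6 
q [0.287 0.43  1.384 0.012 1.325 0.756] f [-0.1 -0.6  1.2] m [-0.05 -0.08  0.03] open 0.0912 0.0
[[ 0.454  0.891 -0.001]
 [ 0.891 -0.454  0.012]
 [ 0.01  -0.006 -1.   ]]
```

Call:
move_arm --moves '[[[100, 0, 0.0007, 0.033, 0], [100, 0, 0.0007, 0.033, 0], [100, 0, 0.0007, 0.0325, 0], [100, 0, 0, 0, 0]]]'

```text
time: 17.77
tcp_pos: [0.6148, 0.1976, 0.1166]
tool_rot: [-0.006, 0.852, 0.524, -0.0]
force: [-1.1, -0.7, 0.2]
opening: 0.0914
gripper_force: 0.0
```

Call:
move_arm --moves '[[[20, 0, 0, 0, 0], [20, 0, 0, 0, 0], [20, 0, 0, 0, 0], [20, 0, 0, 0, 0], [20, 0, 0, 0, 0]]]' --newtons 50

```text
time: 18.18
tcp_pos: [0.619, 0.1989, 0.1234]
tool_rot: [-0.004, 0.852, 0.523, 0.006]
force: [0.6, -0.8, -0.2]
opening: 0.0608
gripper_force: 0.0
```

```bash
python3 s.py
```

```text
18.1833 tcp [0.619  0.1989 0.1234] tilt 0.88 az 64.8 
q [0.287 0.495 1.521 0.013 1.116 0.752] f [ 0.6 -0.8 -0.2] m [-0.07 -0.05 -0.07] open 0.0608 0.0
[[ 0.453  0.892  0.007]
 [ 0.892 -0.453  0.014]
 [ 0.015 -0.    -1.   ]]
```

Call:
move_arm --moves '[[[0, 0, 0, 0, 0], [0, 0, 0, 0, 0], [0, 0, 0, 0, 0], [0, 0, 0, 0, 0], [0, 0, 0, 0, 0]]]' --newtons 50

```text
time: 18.6
tcp_pos: [0.618, 0.1987, 0.1213]
tool_rot: [-0.005, 0.852, 0.523, 0.005]
force: [-0.7, 0.1, 0.5]
opening: 0.0339
gripper_force: 49.9
```

```bash
python3 s.py
```

```text
18.6 tcp [0.618  0.1987 0.1213] tilt 0.76 az 77.7 
q [0.287 0.497 1.523 0.013 1.116 0.752] f [-0.7  0.1  0.5] m [ 0.01 -0.02 -0.02] open 0.0339 49.92444455623627
[[ 0.453  0.892  0.003]
 [ 0.891 -0.453  0.013]
 [ 0.013 -0.003 -1.   ]]
```

Call:
move_arm --moves '[[[0, 0, 0, -0.02, 0], [0, 0, 0, -0.04, 0], [0, 0, 0, -0.04, 0], [0, 0, 0, -0.04, 0], [0, 0, 0, -0.04, 0]]]'

```text
time: 19.02
tcp_pos: [0.6168, 0.196, 0.3021]
tool_rot: [-0.005, 0.852, 0.523, 0.004]
force: [0.5, 0.9, -2.7]
opening: 0.0341
gripper_force: 50.0
```

Call:
move_arm --moves '[[[0, 0, 0, -0.04, 0], [0, 0, 0, -0.04, 0], [0, 0, 0, -0.04, 0], [0, 0, 0, -0.04, 0]]]'

```text
time: 19.35
tcp_pos: [0.6163, 0.194, 0.4625]
tool_rot: [-0.005, 0.852, 0.523, 0.004]
force: [2.4, 0.9, -3.4]
opening: 0.0339
gripper_force: 50.0
```

```bash
python3 - <<'E'
from w import *
import pickle
p,st=pickle.load(open("capw.pkl","rb"))
im=p["pixels"].astype(int); b,g,r=im[...,0],im[...,1],im[...,2]
m=((b>90)&(r<70)&(g<120)).astype(np.uint8); m[225:]=0; m[:,:220]=0; m[:,380:]=0
pt,_=shot("top"); it=pt["pixels"].astype(int); mt=((it[...,0]>80)&(it[...,2]<60)&(it[...,1]<110)).astype(np.uint8); mt[:,:340]=0
for P,s,mm in ((p,st,m),(pt,None,mt)):
    ys,xs=np.nonzero(mm); h=cv2.convexHull(np.c_[xs,ys].astype(np.int32))
    W=np.array([atz(P,q[0],.004,s)[:2]*1000 for q in h],np.float32); print(mm.sum(),cv2.minAreaRect(W))
    ap=cv2.approxPolyDP(W.reshape(-1,1,2),6,True)[:,0]; print(np.round(ap).tolist())
    for i in range(len(ap)):
        d=ap[(i+1)%len(ap)]-ap[i]; print(np.round(np.degrees(np.arctan2(d[1],d[0])),1),np.round(np.linalg.norm(d)))
# cap features in wrist pic on plane of cap
# face: black cap ellipse
np.savez("x.npz")
rows([(.60,.05,.50)]); print(telemetry.state()["tcp_pos"])
c=p["pixels"][120:225,225:355]; cv2.imwrite("pics/capzoom.png",cv2.resize(c,None,fx=6,fy=5.7,interpolation=cv2.INTER_CUBIC))
E
```

```text
2111 ((629.7210083007812, -177.90411376953125), (178.76654052734375, 179.2068328857422), 6.632754802703857)
[[727.0, -255.0], [552.0, -268.0], [532.0, -102.0], [706.0, -79.0]]
-175.8 175.0
96.9 168.0
7.4 175.0
-83.1 177.0
2331 ((634.3248291015625, -186.118896484375), (188.13272094726562, 193.47073364257812), 6.49316930770874)
[[551.0, -270.0], [531.0, -101.0], [708.0, -82.0], [720.0, -104.0], [738.0, -270.0], [602.0, -285.0]]
96.8 170.0
6.1 178.0
-62.1 24.0
-83.7 167.0
-173.5 137.0
163.3 53.0
4 x [100, -0.034, 0.0124, -0.0078, 0] -> (0.6, 0.05, 0.5)
[0.61797226 0.19433451 0.47168837]
```

View pics/capzoom.png

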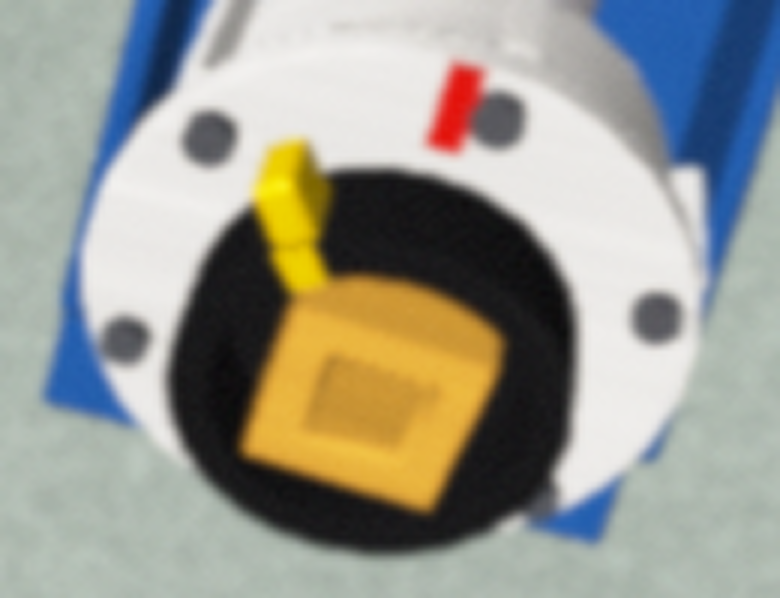

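The crop shows the brass square face with corners at about zoom (297,302), (505,350), (432,513) and (242,455). The yellow lug is at (295,220) and the red mark at (455,110). The casing yaw is about 6.5°.

```bash
cat > cap.py <<'E'
from s import *
YAW=np.radians(6.5); u=np.array([np.cos(YAW),np.sin(YAW),0]); v=np.array([-u[1],u[0],0])
a=-np.sin(np.radians(28))*u+np.array([0,0,np.cos(np.radians(28))])   # cap axis out
up=np.cos(np.radians(28))*u+np.array([0,0,np.sin(np.radians(28))])   # uphill in face
def onplane(p,uv,C,st=None):
    t,d=ray(p,uv,st); return t+d*((C-t)@a)/(d@a)
def ang(d): return np.degrees(np.arctan2(d@v,d@up))  # ccw seen from outside, 0=uphill
E
python3 - <<'E'
from cap import *
import pickle
p,st=pickle.load(open("capw.pkl","rb"))
Z=lambda X,Y:(225+X/6,120+Y/5.7)
co=[Z(297,302),Z(505,350),Z(432,513),Z(242,455)]; c=np.mean(co,0)
pt,_=shot("top"); r=finder.pinpoint(pt,"cap_mouth"); print("top",[(x["uv"],x["confidence"]) for x in r])
ps,_=shot("scene"); r2=finder.pinpoint(ps,"cap_mouth"); print("scene",[(x["uv"],x["confidence"]) for x in r2])
# brass corners from top zoom crop (x4 from 355,150)
T=lambda X,Y:(355+(X-400)/4,150+Y/4)
ct=[T(640,160),T(735,160),T(730,272),T(630,280)]; 
print("wrist z.145",atz(p,c,.145,st),"pin",atz(p,(285,191.4),.145,st),"top z.145",atz(pt,np.mean(ct,0),.145), "scenepin",atz(ps,r2[0]["uv"],.145) if r2 else 0)
x,e=tri([ray(p,c,st),ray(pt,np.mean(ct,0)),ray(ps,r2[0]["uv"])]); print("tri",x,e)
C=np.array([*x[:2],.145])
for P,s,cc in ((p,st,co),(pt,None,ct)):
    W=[onplane(P,q,C,s) for q in cc]; print([ (round(ang(W[(i+1)%4]-W[i]),1),round(1e3*np.linalg.norm(W[(i+1)%4]-W[i]))) for i in range(4)])
for n,q in (("lug",Z(290,160)),("lugfoot",Z(312,285)),("mark",Z(458,110))):
    d=onplane(p,q,C,st)-C; print(n,ang(d),np.linalg.norm(d))
print("casing lateral",(C-np.array([.6295,-.176,.145]))@v,(C-np.array([.6295,-.176,.145]))@u)
print(telemetry.state()["tcp_pos"])
E
```

```text
top [([422.9, 204.1], 0.8)]
scene [([199.6, 148.1], 0.6)]
wrist z.145 [ 0.58628016 -0.18030581  0.145     ] pin [ 0.58513535 -0.17868217  0.145     ] top z.145 [ 0.58581321 -0.18286523  0.145     ] scenepin [ 0.58712458 -0.1723373   0.145     ]
tri [ 0.58487485 -0.18117735  0.13916021] [np.float64(0.0006401508594873913), np.float64(0.0037168028845778103), np.float64(0.003574107855449582)]
[(np.float64(-87.8), 44), (np.float64(177.8), 50), (np.float64(86.5), 45), (np.float64(-3.1), 46)]
[(np.float64(-97.7), 39), (np.float64(177.2), 47), (np.float64(86.4), 42), (np.float64(-6.0), 50)]
lug 28.073006496332372 0.06501662639333636
lugfoot 33.983528578044314 0.03528267151182467
mark 1.8873054260893323 0.07790955208235667
casing lateral -9.236033348166247e-05 -0.04492438109909686
[0.61693451 0.19416727 0.45921952]
```

Call:
move_arm --moves '[[[0, 0, 0, -0.008, -0.107], [0, 0, 0, -0.008, -0.107], [0, 0, 0, -0.008, -0.107], [0, 0, 0, -0.008, -0.107], [0, 0, 0, -0.008, -0.107]]]'

```text
time: 20.02
tcp_pos: [0.6167, 0.1937, 0.4983]
tool_rot: [-0.005, 0.682, 0.731, 0.003]
force: [-0.2, -0.5, -2.2]
opening: 0.034
gripper_force: 50.0
```

Call:
move_arm --moves '[[[0, -0.0352, -0.0066, 0, 0], [0, -0.0352, -0.0066, 0, 0], [0, -0.0352, -0.0066, 0, 0], [0, -0.0352, -0.0066, 0, 0]]]'

```text
time: 20.35
tcp_pos: [0.599, 0.0503, 0.496]
tool_rot: [-0.005, 0.683, 0.73, 0.003]
force: [1.2, -0.4, -3.3]
opening: 0.0339
gripper_force: 50.0
```

```bash
python3 s.py
```

```text
20.35 tcp [0.599  0.0503 0.496 ] tilt 0.73 az 105.3 
q [ 0.058  0.358  0.819  0.014  1.968 -0.003] f [ 1.2 -0.4 -3.3] m [-0.03 -0.14  0.03] open 0.0339 49.958279728889465
[[-0.066  0.998 -0.003]
 [ 0.998  0.066  0.012]
 [ 0.012 -0.003 -1.   ]]
```

Call:
move_arm --moves '[[[0, 0.0008, 0.04, 0, 0], [0, 0.0008, 0.04, 0, 0], [0, 0.0008, 0.04, 0, 0], [0, 0.0008, 0.04, 0, 0], [0, 0.0008, 0.04, 0, 0]]]'

```text
time: 20.77
tcp_pos: [0.7569, 0.0647, 0.4623]
tool_rot: [0.002, 0.684, 0.729, 0.012]
force: [-0.8, -0.4, -4.7]
opening: 0.0338
gripper_force: 50.0
```

```bash
python3 s.py
```

```text
20.7667 tcp [0.7569 0.0647 0.4623] tilt 1.34 az 39.0 
q [0.064 0.736 0.222 0.016 2.164 0.009] f [-0.8 -0.4 -4.7] m [ 0.    0.02 -0.04] open 0.0338 49.99589502811432
[[-0.064  0.998  0.018]
 [ 0.998  0.064  0.015]
 [ 0.013  0.019 -1.   ]]
```

Call:
move_arm --moves '[[[0, 0.0008, 0.04, 0, 0], [0, 0.0008, 0.04, 0, 0], [0, 0.0008, 0.04, 0, 0], [0, 0.0008, 0.04, 0, 0], [0, 0.0008, 0.04, 0, 0]]]'

```text
time: 21.18
tcp_pos: [0.8485, 0.0732, 0.3954]
tool_rot: [0.038, 0.683, 0.728, 0.052]
force: [-0.4, -0.0, -2.3]
opening: 0.0338
gripper_force: 50.0
```

Call:
move_arm --moves '[[[0, 0.0008, 0.04, 0, 0], [0, 0.0008, 0.04, 0, 0], [0, 0.0008, 0.04, 0, 0], [0, 0.0008, 0.04, 0, 0], [0, 0.0008, 0.04, 0, 0]]]'

```text
time: 21.6
tcp_pos: [0.9241, 0.0796, 0.3491]
tool_rot: [0.078, 0.679, 0.724, 0.096]
force: [0.1, 0.8, -3.6]
opening: 0.0339
gripper_force: 50.0
```

```bash
python3 s.py
```

```text
21.6 tcp [0.9241 0.0796 0.3491] tilt 14.21 az 8.0 
q [0.067 0.891 0.222 0.018 1.782 0.01 ] f [ 0.1  0.8 -3.6] m [-0.07  0.25 -0.01] open 0.0339 49.996222257614136
[[-0.066  0.968  0.243]
 [ 0.998  0.059  0.034]
 [ 0.019  0.245 -0.969]]
```

Call:
move_arm --moves '[[[0, 0.0008, 0.04, 0, 0], [0, 0.0008, 0.04, 0, 0], [0, 0.0008, 0.04, 0, 0], [0, 0.0008, 0.04, 0, 0], [0, 0.0008, 0.04, 0, 0]]]'

```text
time: 22.02
tcp_pos: [0.9852, 0.0846, 0.3306]
tool_rot: [0.121, 0.672, 0.716, 0.145]
force: [0.7, -0.1, -3.2]
opening: 0.0341
gripper_force: 50.0
```

```bash
python3 s.py
```

```text
22.0167 tcp [0.9852 0.0846 0.3306] tilt 21.73 az 6.9 
q [0.067 0.928 0.222 0.02  1.613 0.01 ] f [ 0.7 -0.1 -3.2] m [-0.05  0.42 -0.06] open 0.0341 49.99614715576172
[[-0.067  0.928  0.367]
 [ 0.998  0.054  0.045]
 [ 0.022  0.37  -0.929]]
```

Call:
move_arm --moves '[[[0, 0.0008, 0.04, 0, 0], [0, 0.0008, 0.04, 0, 0], [0, 0.0008, 0.04, 0, 0], [0, 0.0008, 0.04, 0, 0]]]'

```text
time: 22.35
tcp_pos: [1.0243, 0.0875, 0.3352]
tool_rot: [0.156, 0.665, 0.707, 0.184]
force: [0.5, 0.5, -2.8]
opening: 0.0335
gripper_force: 50.0
```

```bash
python3 s.py; python3 - <<'E'
from cap import *
from w import rows
st=telemetry.state(); M=ax(st)[0]; print("y ang",ang(M[:,1]),"axis err deg",np.degrees(np.arccos(-M[:,2]@a)))
C=np.array([.586,-.1805,.145]); 
for d in (.24,.02): print(C+a*d, "TCP with tip d above face", C+a*(d+.0993))
rows([C+a*(.25),C+a*.12],0)
E
```

```text
22.35 tcp [1.0243 0.0875 0.3352] tilt 27.96 az 6.5 
q [0.067 0.94  0.222 0.022 1.492 0.009] f [ 0.5  0.5 -2.8] m [-0.1   0.5   0.04] open 0.0335 49.99616324901581
[[-0.068  0.882  0.466]
 [ 0.997  0.048  0.053]
 [ 0.024  0.468 -0.883]]
y ang -2.9664866235522345 axis err deg 0.0433759838045526
[ 0.4740511  -0.19325497  0.35690742] TCP with tip d above face [ 0.42773225 -0.19853233  0.44458412]
[ 0.57667093 -0.18156291  0.16265895] TCP with tip d above face [ 0.53035207 -0.18684028  0.25033565]
16 x [0, -0.0151, -0.0306, -0.0188, 0] -> [ 0.46938657 -0.19378642  0.3657369 ]
4 x [0, -0.0002, 0.0002, 0.0326, 0] -> [ 0.53002555 -0.18687748  0.25095371]
```

Call:
move_arm --moves '[[[0, -0.0151, -0.0306, -0.0188, 0], [0, -0.0151, -0.0306, -0.0188, 0], [0, -0.0151, -0.0306, -0.0188, 0], [0, -0.0151, -0.0306, -0.0188, 0], [0, -0.0151, -0.0306, -0.0188, 0]]]'

```text
time: 22.77
tcp_pos: [0.8684, 0.0086, 0.3448]
tool_rot: [0.156, 0.664, 0.707, 0.184]
force: [0.5, -1.0, -2.7]
opening: 0.0338
gripper_force: 50.0
```

Call:
move_arm --moves '[[[0, -0.0151, -0.0306, -0.0188, 0], [0, -0.0151, -0.0306, -0.0188, 0], [0, -0.0151, -0.0306, -0.0188, 0], [0, -0.0151, -0.0306, -0.0188, 0], [0, -0.0151, -0.0306, -0.0188, 0]]]'

```text
time: 23.18
tcp_pos: [0.6944, -0.0788, 0.3538]
tool_rot: [0.156, 0.664, 0.707, 0.185]
force: [-0.1, -1.1, -3.6]
opening: 0.0339
gripper_force: 50.0
```

Call:
move_arm --moves '[[[0, -0.0151, -0.0306, -0.0188, 0], [0, -0.0151, -0.0306, -0.0188, 0], [0, -0.0151, -0.0306, -0.0188, 0], [0, -0.0151, -0.0306, -0.0188, 0], [0, -0.0151, -0.0306, -0.0188, 0]]]'

```text
time: 23.6
tcp_pos: [0.521, -0.1658, 0.3624]
tool_rot: [0.156, 0.664, 0.707, 0.186]
force: [0.7, -1.0, -3.7]
opening: 0.0341
gripper_force: 50.0
```

Call:
move_arm --moves '[[[0, -0.0151, -0.0306, -0.0188, 0], [0, 0, 0, 0, 0], [0, 0, 0, 0, 0]]]'

```text
time: 23.85
tcp_pos: [0.4871, -0.1844, 0.3654]
tool_rot: [0.157, 0.666, 0.705, 0.187]
force: [0.6, 0.8, -2.9]
opening: 0.0339
gripper_force: 50.0
```

```bash
python3 s.py; python3 - <<'E'
from cap import *
from w import rows
C=np.array([.586,-.1805,.145]); rows([C+a*.115],0)
p,st=shot("wrist"); M=ax(st)[0]; tip=np.array(st["tcp_pos"])+M[:,2]*.0993
print("tip px",proj(p,[tip],st),"cap px",proj(p,[C],st)); cv2.imwrite("pics/ins.png",p["pixels"])
ps,_=shot("scene"); print("scene tip",proj(ps,[tip]),"C",proj(ps,[C]))
cv2.imwrite("pics/ins2.png",np.hstack([cv2.resize(p["pixels"][100:300,200:370],None,fx=2.35,fy=2.35),cv2.resize(ps["pixels"][60:260,120:290],None,fx=2.35,fy=2.35)]))
E
```

```text
23.85 tcp [ 0.4871 -0.1844  0.3654] tilt 28.24 az 6.5 
q [-0.581 -0.043  1.723  0.348  1.096 -0.742] f [ 0.6  0.8 -2.9] m [-0.09  0.44  0.01] open 0.0339 49.9963241815567
[[-0.064  0.88   0.47 ]
 [ 0.998  0.044  0.054]
 [ 0.027  0.472 -0.881]]
4 x [0, -0.0021, -0.0041, 0.0315, 0] -> [ 0.53235782 -0.18661175  0.24653897]
tip px [[280.6957916  211.79705581]] cap px [[268.27427883 192.35004934]]
scene tip [[207.04141024  81.5086962 ]] C [[197.32046728 146.07169768]]
```

View pics/ins2.png

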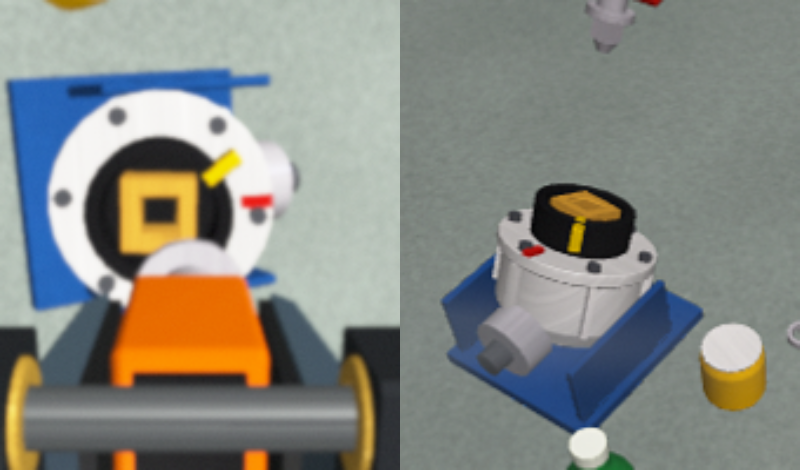

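```bash
sed -i 's/^def onplane/C0=np.array([.586,-.179,.145])\ndef onplane/' cap.py && python3 - <<'E'
from cap import *
from w import rows
rows([C0+a*.115],0); print(telemetry.state()["tcp_pos"])
E
```

```text
4 x [0, -0.0019, -0.0047, 0.0313, 0] -> [ 0.53235782 -0.18511175  0.24653897]
[ 0.48936725 -0.18347598  0.36605143]
```

Call:
move_arm --moves '[[[0, -0.002, -0.0047, 0.0313, 0], [0, -0.002, -0.0047, 0.0313, 0], [0, -0.002, -0.0047, 0.0313, 0], [0, -0.0018, -0.0047, 0.0313, 0], [0, 0, 0, 0, 0]]]'

```text
time: 24.37
tcp_pos: [0.5316, -0.1825, 0.2401]
tool_rot: [0.151, 0.664, 0.708, 0.186]
force: [-0.7, 1.0, -4.5]
opening: 0.0338
gripper_force: 50.0
```

```bash
cat > c.py <<'E'
from cap import *
st=telemetry.state(); M,t,az=ax(st); tip=np.array(st["tcp_pos"])+M[:,2]*.0993; d=tip-C0
print(round(st["time"],2),"tilt",round(t,2),round(az,1),"tip height mm",round(d@a*1e3,1),"lateral in tool x,y mm",np.round([d@M[:,0]*1e3,d@M[:,1]*1e3],1),"f tool",np.round(M.T@st["force"],1),"m tool",np.round(M.T@st["wrist_torque"],2),"yang",round(ang(M[:,1]),1),"q6",round(st["joint_pos"][5],2),"open",round(st["opening"],4))
E
python3 c.py
```

```text
24.37 tilt 27.75 7.7 tip height mm 10.2 lateral in tool x,y mm [ 3.5 -4.1] f tool [ 0.9 -2.7  3.7] m tool [ 0.64 -0.02 -0.03] yang -3.0 q6 -0.82 open 0.0338
```

Call:
move_arm --moves '[[[0, 0, 0, 0, 0], [0, 0, 0, 0, 0], [0, 0, 0, 0, 0]]]'

```text
time: 24.62
tcp_pos: [0.5346, -0.186, 0.251]
tool_rot: [0.161, 0.663, 0.706, 0.188]
force: [-0.5, -0.8, -1.3]
opening: 0.0335
gripper_force: 50.0
```

```bash
python3 c.py; python3 s.py | head -1
```

```text
24.62 tilt 28.66 6.3 tip height mm 18.7 lateral in tool x,y mm [-1.1  5.4] f tool [-0.8 -1.1  0.9] m tool [ 0.49 -0.02 -0.  ] yang -2.8 q6 -0.82 open 0.0335
24.6167 tcp [ 0.5346 -0.186   0.251 ] tilt 28.66 az 6.3
```

Call:
move_arm --moves '[[[0, 0, 0, 0.002, 0], [0, 0, 0, 0.002, 0], [0, 0, 0, 0.002, 0], [0, 0, 0, 0.002, 0]]]'

```text
time: 24.95
tcp_pos: [0.5373, -0.1856, 0.2425]
tool_rot: [0.16, 0.664, 0.706, 0.188]
force: [-0.3, -0.2, -3.4]
opening: 0.0339
gripper_force: 50.0
```

```bash
python3 c.py
```

```text
24.95 tilt 28.55 6.4 tip height mm 9.9 lateral in tool x,y mm [-1.   3.5] f tool [-0.2 -1.9  2.9] m tool [ 0.48 -0.02  0.03] yang -2.9 q6 -0.82 open 0.0339
```

Call:
move_arm --moves '[[[0, 0, 0, 0.0, 0]]]'

```text
time: 25.03
tcp_pos: [0.5372, -0.1855, 0.2418]
tool_rot: [0.159, 0.664, 0.706, 0.188]
force: [-0.4, 0.9, -2.7]
opening: 0.0339
gripper_force: 50.0
```

```bash
python3 c.py
```

```text
25.03 tilt 28.48 6.5 tip height mm 9.3 lateral in tool x,y mm [-0.8  2.9] f tool [ 0.8 -1.6  2.2] m tool [ 0.49 -0.06  0.04] yang -2.9 q6 -0.82 open 0.0339
```

Call:
move_arm --moves '[[[0, 0, 0, 0.0, 0]]]'

```text
time: 25.12
tcp_pos: [0.5372, -0.1855, 0.242]
tool_rot: [0.159, 0.664, 0.706, 0.188]
force: [0.1, -0.2, -3.8]
opening: 0.0337
gripper_force: 50.0
```

```bash
python3 c.py
```

```text
25.12 tilt 28.49 6.5 tip height mm 9.5 lateral in tool x,y mm [-0.8  3.1] f tool [-0.3 -1.7  3.3] m tool [ 0.49 -0.   -0.03] yang -2.9 q6 -0.82 open 0.0337
```

Call:
move_arm --moves '[[[0, 0.0005, -0.0015, 0.002, 0], [0, 0.0005, -0.0015, 0.003, 0], [0, 0, 0, 0.004, 0], [0, 0, 0, 0.004, 0], [0, 0, 0, 0.004, 0]]]'

```text
time: 25.53
tcp_pos: [0.5426, -0.1831, 0.2254]
tool_rot: [0.159, 0.664, 0.706, 0.188]
force: [-2.8, 3.8, 1.0]
opening: 0.0337
gripper_force: 50.0
```

```bash
python3 c.py
```

```text
25.53 tilt 28.48 6.6 tip height mm -7.9 lateral in tool x,y mm [ 0.9 -0. ] f tool [ 4.  -1.8 -2. ] m tool [0.44 1.01 0.02] yang -3.0 q6 -0.83 open 0.0337
```

Call:
move_arm --moves '[[[0, 0, 0, 0.002, 0], [0, 0, 0, 0.002, 0]]]'

```text
time: 25.7
tcp_pos: [0.5442, -0.1823, 0.2216]
tool_rot: [0.158, 0.664, 0.707, 0.188]
force: [-0.8, 3.9, -0.7]
opening: 0.0337
gripper_force: 50.0
```

```bash
python3 c.py
```

```text
25.7 tilt 28.43 6.8 tip height mm -11.9 lateral in tool x,y mm [ 1.6 -0.5] f tool [ 3.9 -0.9  0.4] m tool [ 0.59  1.11 -0.  ] yang -3.0 q6 -0.84 open 0.0337
```

Call:
move_arm --moves '[[[0, 0.001, 0, 0.002, 0], [0, 0.001, 0, 0.003, 0], [0, 0, 0, 0.003, 0]]]'

```text
time: 25.95
tcp_pos: [0.548, -0.1812, 0.2147]
tool_rot: [0.159, 0.664, 0.707, 0.187]
force: [-2.3, 1.1, -1.8]
opening: 0.0336
gripper_force: 50.0
```

```bash
python3 c.py
```

```text
25.95 tilt 28.46 6.4 tip height mm -19.9 lateral in tool x,y mm [ 2.1 -0.2] f tool [ 1.2 -2.9  0.6] m tool [0.85 0.35 0.07] yang -2.9 q6 -0.84 open 0.0336
```

Call:
move_arm --moves '[[[0, 0, 0, 0.002, 0], [0, 0, 0, 0.002, 0]]]'

```text
time: 26.12
tcp_pos: [0.55, -0.181, 0.2112]
tool_rot: [0.159, 0.664, 0.706, 0.187]
force: [-2.2, 0.3, -3.6]
opening: 0.0341
gripper_force: 50.0
```

```bash
python3 c.py
```

```text
26.12 tilt 28.46 6.5 tip height mm -23.9 lateral in tool x,y mm [ 2.1 -0.2] f tool [ 0.3 -3.7  2.2] m tool [ 0.84  0.35 -0.01] yang -2.9 q6 -0.84 open 0.0341
```

Call:
move_arm --moves '[[[0, 0, 0, 0.002, 0], [0, 0, 0, 0.002, 0], [0, 0, 0, 0.001, 0]]]'

```text
time: 26.37
tcp_pos: [0.5517, -0.1808, 0.2083]
tool_rot: [0.159, 0.663, 0.707, 0.187]
force: [-17.4, -1.0, 13.9]
opening: 0.034
gripper_force: 50.0
```

```bash
python3 c.py
```

```text
26.37 tilt 28.46 6.4 tip height mm -27.3 lateral in tool x,y mm [ 2. -0.] f tool [  0.5  -8.7 -20.5] m tool [2.32 0.52 0.  ] yang -2.8 q6 -0.84 open 0.034
```

Call:
move_arm --moves '[[[0, 0, 0, 0.001, 0], [0, 0, 0, 0.001, 0]]]'

```text
time: 26.53
tcp_pos: [0.5519, -0.1809, 0.2082]
tool_rot: [0.16, 0.663, 0.707, 0.187]
force: [-26.4, -1.5, 25.1]
opening: 0.0334
gripper_force: 50.1
```

```bash
python3 c.py
```

```text
26.53 tilt 28.49 6.3 tip height mm -27.5 lateral in tool x,y mm [1.9 0.1] f tool [  0.9 -11.3 -34.6] m tool [3.37 0.68 0.06] yang -2.8 q6 -0.84 open 0.0334
```

Call:
move_arm --moves '[[[0, 0, 0.0005, -0.0015, 0.06], [0, 0, 0, 0, 0.08], [0, 0, 0, 0, 0.08], [0, 0, 0, 0, 0.08]]]'

```text
time: 26.87
tcp_pos: [0.5523, -0.1812, 0.2086]
tool_rot: [0.13, 0.763, 0.598, 0.209]
force: [-12.6, -0.9, 8.7]
opening: 0.0337
gripper_force: 50.0
```

```bash
python3 c.py
```

```text
26.87 tilt 28.5 6.3 tip height mm -27.3 lateral in tool x,y mm [1.6 0.1] f tool [ -1.9  -6.7 -13.7] m tool [ 2.01 -0.41 -0.04] yang -20.2 q6 -0.54 open 0.0337
```

Call:
move_arm --moves '[[[0, 0, 0, 0, 0.08], [0, 0, 0, 0, 0.08], [0, 0, 0, 0, 0.08]]]'

```text
time: 27.12
tcp_pos: [0.5524, -0.1807, 0.2087]
tool_rot: [0.103, 0.829, 0.503, 0.223]
force: [-12.4, 0.8, 9.7]
opening: 0.0336
gripper_force: 50.0
```

```bash
python3 c.py
```

```text
27.12 tilt 28.51 6.4 tip height mm -27.3 lateral in tool x,y mm [ 2.2 -0.4] f tool [ -1.6  -6.3 -14.3] m tool [ 2.   -0.28 -0.17] yang -34.0 q6 -0.3 open 0.0336
```

Call:
move_arm --moves '[[[0, 0, 0, 0, 0.08], [0, 0, 0, 0, 0.08], [0, 0, 0, 0, 0.08]]]'

```text
time: 27.37
tcp_pos: [0.5526, -0.1807, 0.2087]
tool_rot: [0.076, 0.883, 0.4, 0.234]
force: [-10.2, 0.9, 7.8]
opening: 0.0337
gripper_force: 50.0
```

```bash
python3 c.py
```

```text
27.37 tilt 28.54 6.4 tip height mm -27.3 lateral in tool x,y mm [ 2.2 -0.8] f tool [ -2.4  -4.9 -11.7] m tool [ 1.64 -0.7  -0.19] yang -47.7 q6 -0.06 open 0.0337
```

Call:
move_arm --moves '[[[0, 0, 0, 0, 0.08], [0, 0, 0, 0, 0.08], [0, 0, 0, 0, 0.08]]]'

```text
time: 27.62
tcp_pos: [0.5529, -0.1812, 0.2089]
tool_rot: [0.048, 0.924, 0.291, 0.242]
force: [-10.4, 0.6, 7.6]
opening: 0.0336
gripper_force: 50.0
```

```bash
python3 c.py
```

```text
27.62 tilt 28.58 6.2 tip height mm -27.3 lateral in tool x,y mm [ 2.  -0.5] f tool [ -3.9  -4.1 -11.5] m tool [ 1.14 -1.12 -0.22] yang -61.5 q6 0.18 open 0.0336
```

Call:
move_arm --moves '[[[0, 0, 0, 0, 0.08], [0, 0, 0, 0, 0.08]]]'

```text
time: 27.78
tcp_pos: [0.5532, -0.1815, 0.209]
tool_rot: [0.029, 0.944, 0.217, 0.245]
force: [-9.7, -0.6, 7.3]
opening: 0.0336
gripper_force: 50.0
```

```bash
python3 c.py
```

```text
27.78 tilt 28.6 6.1 tip height mm -27.3 lateral in tool x,y mm [ 2.  -0.3] f tool [ -4.6  -2.2 -11. ] m tool [ 0.73 -1.33 -0.23] yang -70.6 q6 0.34 open 0.0336
```

Call:
move_arm --moves '[[[0, 0, 0, 0, 0.08], [0, 0, 0, 0, 0.08]]]'

```text
time: 27.95
tcp_pos: [0.5532, -0.182, 0.2091]
tool_rot: [0.011, 0.959, 0.143, 0.247]
force: [-8.5, -1.5, 5.3]
opening: 0.0338
gripper_force: 50.1
```

```bash
python3 c.py; python3 - <<'E'
from s import *
ps,_=shot("scene"); cv2.imwrite("pics/turn1.png",cv2.resize(ps["pixels"][90:230,130:270],None,fx=4,fy=4,interpolation=cv2.INTER_CUBIC))
im=ps["pixels"].astype(int); y=(im[...,2]>180)&(im[...,1]>150)&(im[...,0]<90); y[:130]=0; y[185:]=0; y[:,:150]=0; y[:,235:]=0
yy,xx=np.nonzero(y); print("yellow",len(xx),xx.mean() if len(xx) else 0,yy.mean() if len(xx) else 0)
r=(im[...,2]>170)&(im[...,1]<60)&(im[...,0]<60); r[:150]=0; r[185:]=0; r[:,:150]=0; r[:,235:]=0
yy,xx=np.nonzero(r); print("red",len(xx),xx.mean() if len(xx) else 0,yy.mean() if len(xx) else 0)
E
```

```text
27.95 tilt 28.58 6.0 tip height mm -27.3 lateral in tool x,y mm [ 1.8 -0.1] f tool [-5.  -0.4 -8.8] m tool [ 0.48 -1.23 -1.7 ] yang -79.5 q6 0.5 open 0.0338
yellow 23 182.1304347826087 153.0
red 9 176.55555555555554 165.55555555555554
```

Call:
move_arm --moves '[[[0, 0, 0, 0, 0.04], [0, 0, 0, 0, 0.0]]]'

```text
time: 28.17
tcp_pos: [0.5533, -0.182, 0.209]
tool_rot: [0.006, 0.961, 0.125, 0.247]
force: [-9.0, -1.4, 6.6]
opening: 0.0339
gripper_force: 50.0
```

```bash
python3 c.py; python3 - <<'E'
from cap import *
ps,_=shot("scene")
im=ps["pixels"].astype(int); y=(im[...,2]>180)&(im[...,1]>150)&(im[...,0]<90); y[:130]=0; y[185:]=0; y[:,:150]=0; y[:,235:]=0
yy,xx=np.nonzero(y); print("yellow",len(xx),xx.mean(),yy.mean())
for A in (-6,0,6,12,31):
    d=np.cos(np.radians(A))*up+np.sin(np.radians(A))*v
    print(A,[np.round(proj(ps,[C0+r*d-h*a])[0],1).tolist() for r,h in ((.04,0),(.052,.01),(.052,.0))])
cv2.imwrite("pics/turn1.png",cv2.resize(ps["pixels"][90:230,130:270],None,fx=4,fy=4,interpolation=cv2.INTER_CUBIC))
E
```

```text
28.17 tilt 28.58 5.9 tip height mm -27.3 lateral in tool x,y mm [ 1.8 -0.1] f tool [ -4.8  -0.3 -10.1] m tool [ 0.3  -1.41 -1.31] yang -81.6 q6 0.54 open 0.0339
yellow 25 182.32 153.08
-6 [[183.5, 148.9], [178.3, 154.2], [179.0, 149.7]]
0 [[185.0, 149.7], [180.2, 155.3], [181.0, 150.7]]
6 [[186.6, 150.5], [182.3, 156.3], [183.1, 151.8]]
12 [[188.4, 151.2], [184.6, 157.3], [185.4, 152.7]]
31 [[194.6, 153.1], [192.7, 159.8], [193.6, 155.3]]
```

View pics/turn1.png

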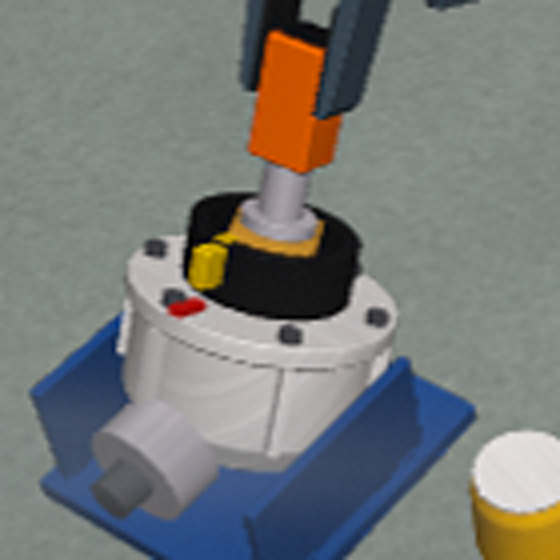

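The lug at crop (207,265) now points at the red mark (187,307), and the stop torque was clear at 1.7 N m, so the cap is home. I'll relax the turn and withdraw along the axis.

Call:
move_arm --moves '[[[0, 0, 0, 0, -0.08], [0, 0, 0, -0.003, -0.06], [0, 0, 0, -0.006, 0], [0, 0, 0, -0.008, 0], [0, 0, 0, -0.01, 0]]]'

```text
time: 28.63
tcp_pos: [0.5411, -0.1828, 0.2308]
tool_rot: [0.021, 0.951, 0.189, 0.246]
force: [-0.1, 0.2, -2.7]
opening: 0.0336
gripper_force: 50.0
```

```bash
python3 c.py
```

```text
28.63 tilt 28.55 6.3 tip height mm -2.4 lateral in tool x,y mm [ 1.7 -0.7] f tool [-1.3 -0.6  2.3] m tool [ 0.1  -0.6   0.04] yang -74.0 q6 0.41 open 0.0336
```

Call:
move_arm --moves '[[[0, 0, 0, -0.015, 0], [0, 0, 0, -0.025, 0], [0, 0, 0, -0.035, 0], [0, 0, 0, -0.035, 0]]]'

```text
time: 28.97
tcp_pos: [0.4876, -0.1882, 0.3287]
tool_rot: [0.021, 0.951, 0.189, 0.245]
force: [0.2, -0.2, -3.1]
opening: 0.0338
gripper_force: 50.0
```

```bash
python3 c.py; python3 s.py; python3 w.py "[(.40,-.21,.45),(.22,-.34,.5),(-.02,-.38,.55),(-.3,-.2,.60),(-.3,-.033,.62)]" 0
python3 - <<'E'
from cap import *
ps,_=shot("scene")
im=ps["pixels"].astype(int); y=(im[...,2]>180)&(im[...,1]>150)&(im[...,0]<90); y[:130]=0; y[185:]=0; y[:,:150]=0; y[:,235:]=0
yy,xx=np.nonzero(y); print("yellow",len(xx),xx.mean(),yy.mean())
E
```

```text
28.97 tilt 28.5 6.4 tip height mm 109.3 lateral in tool x,y mm [ 1.3 -1.4] f tool [-1.4 -0.1  2.8] m tool [ 0.13 -0.56  0.02] yang -74.0 q6 0.45 open 0.0338
28.9667 tcp [ 0.4876 -0.1882  0.3287] tilt 28.5 az 6.4 
q [-0.59  -0.027  1.799  0.372  1.008  0.446] f [ 0.2 -0.2 -3.1] m [-0.08  0.57 -0.03] open 0.0338 49.99198079109192
[[ 0.808  0.349  0.474]
 [ 0.37  -0.928  0.053]
 [ 0.458  0.133 -0.879]]
4 x [0, -0.0058, 0.0014, -0.0373, 0] -> (0.4, -0.21, 0.45)
6 x [0, -0.0285, 0.0107, -0.0227, 0] -> (0.22, -0.34, 0.5)
7 x [0, -0.0265, -0.0057, -0.0228, 0] -> (-0.02, -0.38, 0.55)
9 x [0, -0.0152, -0.0287, -0.0186, 0] -> (-0.3, -0.2, 0.6)
5 x [0, 0.0142, -0.0304, -0.0018, 0] -> (-0.3, -0.033, 0.62)
yellow 25 187.44 149.6
```

```bash
python3 - <<'E'
from cap import *
p,st=shot("wrist"); im=p["pixels"].astype(int); b,g,r=im[...,0],im[...,1],im[...,2]
for n,m in (("lug",(r>190)&(g>170)&(b<90)),("mark",(r>170)&(g<60)&(b<60))):
    m=m.astype(np.uint8); k,l,s,c=cv2.connectedComponentsWithStats(m)
    for i in range(1,k):
        if s[i,4]>8:
            d=onplane(p,c[i],C0,st)-C0; 
            if np.linalg.norm(d)<.1: print(n,s[i,4],np.round(c[i],1),"ang",round(ang(d),1),"r",round(np.linalg.norm(d),4))
cv2.imwrite("pics/after.png",p["pixels"])
E
```

```text
lug 120 [287.2 160.6] ang -0.2 r 0.0456
lug 501 [276.3 188.6] ang 23.3 r 0.0081
mark 18 [290.1 146.8] ang 1.1 r 0.0631
```

The wrist view confirms the lug at -0.2° and the mark at 1.1°, so the cap is home. Next I'll swing round to take out the tilt.

Call:
move_arm --moves '[[[0, -0.006, 0.0014, -0.037, 0], [0, -0.006, 0.0014, -0.037, 0], [0, -0.006, 0.0014, -0.037, 0], [0, -0.006, 0.0014, -0.037, 0]]]'

```text
time: 29.4
tcp_pos: [0.3996, -0.2101, 0.4482]
tool_rot: [0.021, 0.951, 0.189, 0.245]
force: [1.2, -0.8, -2.9]
opening: 0.0338
gripper_force: 50.0
```

Call:
move_arm --moves '[[[0, -0.0285, 0.0107, -0.0227, 0], [0, -0.0285, 0.0107, -0.0227, 0], [0, -0.0285, 0.0107, -0.0227, 0]]]'

```text
time: 29.65
tcp_pos: [0.3092, -0.2758, 0.473]
tool_rot: [0.022, 0.95, 0.19, 0.245]
force: [0.8, -1.3, -4.2]
opening: 0.0339
gripper_force: 50.0
```

Call:
move_arm --moves '[[[0, -0.0285, 0.0107, -0.0227, 0], [0, -0.0285, 0.0107, -0.0227, 0], [0, -0.0285, 0.0107, -0.0227, 0]]]'

```text
time: 29.9
tcp_pos: [0.2185, -0.3415, 0.4974]
tool_rot: [0.022, 0.951, 0.189, 0.245]
force: [0.9, -0.0, -3.7]
opening: 0.0333
gripper_force: 50.0
```

Call:
move_arm --moves '[[[0, -0.0265, -0.0057, -0.0228, 0], [0, -0.0265, -0.0057, -0.0228, 0], [0, -0.0265, -0.0057, -0.0228, 0], [0, -0.0265, -0.0057, -0.0228, 0]]]'

```text
time: 30.23
tcp_pos: [0.0814, -0.3641, 0.5257]
tool_rot: [0.022, 0.951, 0.189, 0.245]
force: [0.8, -1.0, -2.4]
opening: 0.0339
gripper_force: 50.0
```

Call:
move_arm --moves '[[[0, -0.0265, -0.0057, -0.0228, 0], [0, -0.0265, -0.0057, -0.0228, 0], [0, -0.0265, -0.0057, -0.0228, 0]]]'

```text
time: 30.48
tcp_pos: [-0.0214, -0.3813, 0.5471]
tool_rot: [0.022, 0.951, 0.189, 0.245]
force: [-0.1, -0.6, -3.0]
opening: 0.0336
gripper_force: 50.0
```

```bash
python3 s.py;  python3 w.py "[(-.3,-.2,.60),(-.3,-.033,.62)]" 0
```

```text
30.4833 tcp [-0.0214 -0.3813  0.5471] tilt 28.43 az 6.1 
q [-2.022  0.058  1.183  0.494  2.121 -0.628] f [-0.1 -0.6 -3. ] m [-0.12  0.55 -0.06] open 0.0336 49.9933648109436
[[ 0.809  0.348  0.473]
 [ 0.369 -0.928  0.05 ]
 [ 0.457  0.134 -0.879]]
9 x [0, -0.0149, -0.0287, -0.0188, 0] -> (-0.3, -0.2, 0.6)
5 x [0, 0.0141, -0.0304, -0.0019, 0] -> (-0.3, -0.033, 0.62)
```

```bash
python3 w.py "[(-.28,-.17,.53),(-.32,-.034,.55),(-.3,-.032,.66)]" 0
```

```text
9 x [0, -0.0154, -0.032, -0.0108, 0] -> (-0.28, -0.17, 0.53)
4 x [0, 0.0066, -0.0344, -0.0073, 0] -> (-0.32, -0.034, 0.55)
3 x [0, 0.0224, 0.0066, -0.0291, 0] -> (-0.3, -0.032, 0.66)
```

Call:
move_arm --moves '[[[0, -0.0154, -0.032, -0.0108, 0], [0, -0.0154, -0.032, -0.0108, 0], [0, -0.0154, -0.032, -0.0108, 0], [0, -0.0154, -0.032, -0.0108, 0], [0, -0.0154, -0.032, -0.0108, 0]]]'

```text
time: 30.9
tcp_pos: [-0.165, -0.2629, 0.5375]
tool_rot: [0.022, 0.951, 0.189, 0.244]
force: [-0.8, -0.3, -4.0]
opening: 0.0337
gripper_force: 50.0
```

Call:
move_arm --moves '[[[0, -0.0154, -0.032, -0.0108, 0], [0, -0.0154, -0.032, -0.0108, 0], [0, -0.0154, -0.032, -0.0108, 0], [0, -0.0154, -0.032, -0.0108, 0]]]'

```text
time: 31.23
tcp_pos: [-0.2804, -0.1689, 0.5302]
tool_rot: [0.021, 0.951, 0.189, 0.243]
force: [-0.2, -1.7, -3.4]
opening: 0.0338
gripper_force: 50.0
```

Call:
move_arm --moves '[[[0, 0.0066, -0.0344, -0.0073, 0], [0, 0.0066, -0.0344, -0.0073, 0], [0, 0.0066, -0.0344, -0.0073, 0], [0, 0.0066, -0.0344, -0.0073, 0]]]'

```text
time: 31.57
tcp_pos: [-0.3205, -0.0323, 0.5499]
tool_rot: [0.021, 0.951, 0.19, 0.243]
force: [-1.0, -0.4, -3.9]
opening: 0.0336
gripper_force: 50.0
```

Call:
move_arm --moves '[[[0, 0.0224, 0.0066, -0.0291, 0], [0, 0.0224, 0.0066, -0.0291, 0], [0, 0.0224, 0.0066, -0.0291, 0]]]'

```text
time: 31.82
tcp_pos: [-0.2971, -0.0307, 0.6349]
tool_rot: [0.019, 0.954, 0.189, 0.233]
force: [-1.6, -0.2, -3.6]
opening: 0.0337
gripper_force: 50.0
```

```bash
python3 s.py
```

```text
31.8167 tcp [-0.2971 -0.0307  0.6349] tilt 27.05 az 6.5 
q [-3.061  0.151  0.837 -0.029  2.625 -1.904] f [-1.6 -0.2 -3.6] m [-0.09  0.7  -0.01] open 0.0337 49.99172508716583
[[ 0.82   0.352  0.452]
 [ 0.37  -0.928  0.051]
 [ 0.437  0.125 -0.891]]
```

Call:
move_arm --moves '[[[0, 0.0175, 0.005, -0.0356, 0], [0, 0.017, 0.005, -0.036, 0], [0, 0.0165, 0.0048, -0.036, 0], [0, 0.016, 0.0046, -0.036, 0], [0, 0.0155, 0.0044, -0.037, 0]]]'

```text
time: 32.23
tcp_pos: [-0.2749, -0.0255, 0.6604]
tool_rot: [0.011, 0.964, 0.193, 0.183]
force: [1.1, -0.1, -3.6]
opening: 0.0342
gripper_force: 50.0
```

Call:
move_arm --moves '[[[0, 0.014, 0.004, -0.037, 0], [0, 0.0135, 0.004, -0.037, 0], [0, 0.013, 0.0038, -0.037, 0], [0, 0.0125, 0.0036, -0.037, 0], [0, 0.012, 0.0034, -0.037, 0]]]'

```text
time: 32.65
tcp_pos: [-0.2594, -0.0204, 0.6869]
tool_rot: [0.002, 0.972, 0.196, 0.13]
force: [0.7, 0.2, -3.5]
opening: 0.0341
gripper_force: 50.0
```

```bash
python3 s.py
```

```text
32.65 tcp [-0.2594 -0.0204  0.6869] tilt 14.94 az 10.3 
q [-3.071  0.062  0.714 -0.057  2.625 -1.943] f [ 0.7  0.2 -3.5] m [-0.04  0.36  0.02] open 0.0341 49.99153554439545
[[ 0.89   0.38   0.254]
 [ 0.381 -0.923  0.046]
 [ 0.252  0.056 -0.966]]
```

Call:
move_arm --moves '[[[0, 0.01, 0.003, -0.038, 0], [0, 0.009, 0.003, -0.038, 0], [0, 0.0085, 0.0025, -0.038, 0], [0, 0.008, 0.0023, -0.038, 0], [0, 0.0075, 0.002, -0.038, 0]]]'

```text
time: 33.07
tcp_pos: [-0.2507, -0.0175, 0.7122]
tool_rot: [-0.007, 0.977, 0.198, 0.077]
force: [0.2, 0.2, -3.5]
opening: 0.0337
gripper_force: 50.0
```

```bash
python3 s.py
```

```text
33.0667 tcp [-0.2507 -0.0175  0.7122] tilt 8.87 az 17.0 
q [-3.071  0.041  0.625 -0.07   2.625 -1.959] f [ 0.2  0.2 -3.5] m [-0.03  0.18  0.  ] open 0.0337 49.99169647693634
[[ 0.91   0.388  0.148]
 [ 0.386 -0.922  0.045]
 [ 0.153  0.016 -0.988]]
```

Call:
move_arm --moves '[[[0, -0.011, 0.028, 0.0, 0], [0, -0.011, 0.028, 0.0, 0], [0, 0.0055, 0.001, -0.038, 0], [0, 0.005, 0.001, -0.038, 0], [0, 0.004, 0.001, -0.038, 0]]]'

```text
time: 33.48
tcp_pos: [-0.2454, -0.0775, 0.7253]
tool_rot: [-0.005, 0.979, 0.198, 0.045]
force: [0.0, 1.3, -3.2]
opening: 0.0337
gripper_force: 50.0
```

```bash
python3 s.py
```

```text
33.4833 tcp [-0.2454 -0.0775  0.7253] tilt 5.22 az 18.4 
q [-2.874  0.049  0.557 -0.01   2.626 -1.712] f [ 0.   1.3 -3.2] m [-0.    0.09 -0.04] open 0.0337 49.99156951904297
[[ 0.917  0.389  0.086]
 [ 0.388 -0.921  0.029]
 [ 0.091  0.007 -0.996]]
```

Call:
move_arm --moves '[[[0, 0.003, 0, -0.038, 0], [0, 0.002, 0, -0.038, 0], [0, 0.001, 0, -0.038, 0]]]'

```text
time: 33.73
tcp_pos: [-0.2442, -0.0757, 0.74]
tool_rot: [-0.003, 0.98, 0.198, 0.013]
force: [-0.7, -0.2, -3.0]
opening: 0.0336
gripper_force: 50.0
```

```bash
python3 s.py;python3 w.py "[(-.05,-.35,.55),(.25,-.32,.47),(.6167,.1977,.42)]" 0
```

```text
33.7333 tcp [-0.2442 -0.0757  0.74  ] tilt 1.55 az 26.3 
q [-2.879  0.046  0.496 -0.011  2.625 -1.715] f [-0.7 -0.2 -3. ] m [-0.03 -0.02 -0.04] open 0.0336 49.99155342578888
[[ 0.921  0.388  0.024]
 [ 0.387 -0.922  0.012]
 [ 0.027 -0.002 -1.   ]]
10 x [0, 0.0068, 0.0328, 0.0191, 0] -> (-0.05, -0.35, 0.55)
8 x [0, 0.0357, 0.0111, 0.011, 0] -> (0.25, -0.32, 0.47)
16 x [0, 0.0336, -0.0209, 0.0041, 0] -> (0.6167, 0.1977, 0.42)
```

Call:
move_arm --moves '[[[0, 0, 0, -0.038, 0], [0, 0.0068, 0.0328, 0.0191, 0], [0, 0.0068, 0.0328, 0.0191, 0], [0, 0.0068, 0.0328, 0.0191, 0], [0, 0.0068, 0.0328, 0.0191, 0]]]'

```text
time: 34.15
tcp_pos: [-0.167, -0.1863, 0.6665]
tool_rot: [-0.003, 0.98, 0.197, 0.004]
force: [-1.7, -0.7, -2.6]
opening: 0.0337
gripper_force: 50.0
```

Call:
move_arm --moves '[[[0, 0.0068, 0.0328, 0.0191, 0], [0, 0.0068, 0.0328, 0.0191, 0], [0, 0.0068, 0.0328, 0.0191, 0], [0, 0.0068, 0.0328, 0.0191, 0]]]'

```text
time: 34.48
tcp_pos: [-0.09, -0.2964, 0.5899]
tool_rot: [-0.003, 0.98, 0.199, 0.004]
force: [-1.8, -0.4, -2.6]
opening: 0.0339
gripper_force: 50.0
```

Call:
move_arm --moves '[[[0, 0.0068, 0.0328, 0.0191, 0], [0, 0.0068, 0.0328, 0.0191, 0], [0, 0.0357, 0.0111, 0.011, 0], [0, 0.0357, 0.0111, 0.011, 0]]]'

```text
time: 34.82
tcp_pos: [0.0226, -0.3442, 0.5285]
tool_rot: [-0.005, 0.98, 0.198, 0.005]
force: [1.2, -0.2, -2.8]
opening: 0.0338
gripper_force: 50.0
```

Call:
move_arm --moves '[[[0, 0.0357, 0.0111, 0.011, 0], [0, 0.0357, 0.0111, 0.011, 0], [0, 0.0357, 0.0111, 0.011, 0]]]'

```text
time: 35.07
tcp_pos: [0.1347, -0.3313, 0.4983]
tool_rot: [-0.003, 0.98, 0.198, 0.004]
force: [-0.0, -1.0, -3.5]
opening: 0.0335
gripper_force: 50.0
```

Call:
move_arm --moves '[[[0, 0.0357, 0.0111, 0.011, 0], [0, 0.0357, 0.0111, 0.011, 0], [0, 0.0357, 0.0111, 0.011, 0]]]'

```text
time: 35.32
tcp_pos: [0.2467, -0.3201, 0.4662]
tool_rot: [-0.003, 0.98, 0.198, 0.004]
force: [-0.8, -1.3, -3.2]
opening: 0.0335
gripper_force: 50.0
```

```bash
python3 s.py;python3 w.py "[(.6177,.1982,.40)]" 0
```

```text
35.3167 tcp [ 0.2467 -0.3201  0.4662] tilt 0.57 az 44.1 
q [-0.951 -0.013  1.355  0.01   1.8    0.223] f [-0.8 -1.3 -3.2] m [-0.01 -0.02  0.04] open 0.0335 49.98918056488037
[[ 0.921  0.389  0.007]
 [ 0.389 -0.921  0.007]
 [ 0.009 -0.004 -1.   ]]
17 x [0, 0.0319, -0.0196, 0.0043, 0] -> (0.6177, 0.1982, 0.4)
```

Call:
move_arm --moves '[[[0, 0.0319, -0.0196, 0.0043, 0], [0, 0.0319, -0.0196, 0.0043, 0], [0, 0.0319, -0.0196, 0.0043, 0], [0, 0.0319, -0.0196, 0.0043, 0], [0, 0.0319, -0.0196, 0.0043, 0]]]'

```text
time: 35.73
tcp_pos: [0.3547, -0.1668, 0.4469]
tool_rot: [-0.003, 0.98, 0.198, 0.004]
force: [1.3, -0.5, -3.7]
opening: 0.0336
gripper_force: 50.0
```

Call:
move_arm --moves '[[[0, 0.0319, -0.0196, 0.0043, 0], [0, 0.0319, -0.0196, 0.0043, 0], [0, 0.0319, -0.0196, 0.0043, 0], [0, 0.0319, -0.0196, 0.0043, 0], [0, 0.0319, -0.0196, 0.0043, 0]]]'

```text
time: 36.15
tcp_pos: [0.4638, -0.0142, 0.4272]
tool_rot: [-0.003, 0.98, 0.198, 0.004]
force: [0.2, -0.3, -2.7]
opening: 0.0339
gripper_force: 50.0
```

Call:
move_arm --moves '[[[0, 0.0319, -0.0196, 0.0043, 0], [0, 0.0319, -0.0196, 0.0043, 0], [0, 0.0319, -0.0196, 0.0043, 0], [0, 0.0319, -0.0196, 0.0043, 0], [0, 0.0319, -0.0196, 0.0043, 0]]]'

```text
time: 36.57
tcp_pos: [0.573, 0.1381, 0.4073]
tool_rot: [-0.003, 0.98, 0.198, 0.004]
force: [1.5, -0.7, -2.4]
opening: 0.0336
gripper_force: 50.0
```

Call:
move_arm --moves '[[[0, 0.0319, -0.0196, 0.0043, 0], [0, 0.0319, -0.0196, 0.0043, 0], [0, 0, 0, 0.02, -0.11], [0, 0, 0, 0.02, -0.11], [0, 0, 0, 0.02, -0.11]]]'

```text
time: 36.98
tcp_pos: [0.6168, 0.1987, 0.338]
tool_rot: [-0.002, 0.933, 0.36, 0.004]
force: [-0.2, -0.2, -2.7]
opening: 0.0341
gripper_force: 50.0
```

Call:
move_arm --moves '[[[0, 0, 0, 0.02, -0.11], [0, 0, 0, 0.02, -0.11], [0, 0, 0, 0.02, -0.11], [0, 0, 0, 0, 0], [0, 0, 0, 0, 0]]]'

```text
time: 37.4
tcp_pos: [0.6162, 0.1983, 0.2789]
tool_rot: [-0.002, 0.864, 0.504, 0.003]
force: [-0.2, -0.2, -2.5]
opening: 0.0337
gripper_force: 50.0
```

```bash
python3 s.py;python3 w.py "[(.618,.1987,.19)]" 0
```

```text
37.4 tcp [0.6162 0.1983 0.2789] tilt 0.44 az 56.8 
q [0.291 0.405 1.273 0.005 1.458 0.805] f [-0.2 -0.2 -2.5] m [-0.03 -0.03 -0.01] open 0.0337 49.99364912509918
[[ 0.492  0.871  0.004]
 [ 0.871 -0.492  0.006]
 [ 0.008  0.001 -1.   ]]
3 x [0, 0.0002, 0.0004, 0.0296, 0] -> (0.618, 0.1987, 0.19)
```

Call:
move_arm --moves '[[[0, 0.0004, 0.0005, 0.03, 0], [0, 0.0004, 0.0005, 0.03, 0], [0, 0, 0.0005, 0.03, 0], [0, 0, 0, 0.02, 0], [0, 0, 0, 0.01, 0]]]'

```text
time: 37.82
tcp_pos: [0.6187, 0.1993, 0.1585]
tool_rot: [-0.002, 0.863, 0.504, 0.004]
force: [-1.4, 0.1, -2.4]
opening: 0.0337
gripper_force: 50.0
```

Call:
move_arm --moves '[[[0, 0, 0, 0.006, 0], [0, 0, 0, 0.006, 0], [0, 0, 0, 0.006, 0], [0, 0, 0, 0.006, 0]]]'

```text
time: 38.15
tcp_pos: [0.6205, 0.2002, 0.1378]
tool_rot: [-0.001, 0.863, 0.505, 0.007]
force: [-2.4, 0.1, 21.6]
opening: 0.0336
gripper_force: 50.0
```

```bash
python3 s.py
```

```text
38.15 tcp [0.6205 0.2002 0.1378] tilt 0.8 az 37.9 
q [0.292 0.485 1.499 0.006 1.145 0.801] f [-2.4  0.1 21.6] m [-0.15  0.43 -0.04] open 0.0336 50.007296204566956
[[ 0.489  0.872  0.011]
 [ 0.872 -0.489  0.009]
 [ 0.013  0.005 -1.   ]]
```

Call:
move_arm --moves '[[[0, 0, 0, -0.006, 0], [0, 0, 0, -0.006, 0], [0, 0, 0, 0, 0], [0, 0, 0, 0, 0]]]'

```text
time: 38.48
tcp_pos: [0.6197, 0.1999, 0.1493]
tool_rot: [-0.001, 0.863, 0.505, 0.006]
force: [0.1, 0.5, -3.1]
opening: 0.0338
gripper_force: 50.0
```

```bash
python3 - <<'E'
from cap import *
p,st=shot("wrist"); print(st["tcp_pos"],st["force"])
im=p["pixels"].astype(int); m=((im[...,2]>130)&(im[...,1]<50)&(im[...,0]<50)).astype(np.uint8)
k,l,s,c=cv2.connectedComponentsWithStats(m); i=1+np.argmax(s[1:,4]); print(s[i])
ps,_=shot("scene"); pt,_=shot("top")
for n,P,q in (("wrist",p,st),("scene",ps,None),("top",pt,None)):
    r=finder.pinpoint(P,"stand_mouth"); print(n,[(np.round(x["uv"],1),round(x["confidence"],2),np.round(atz(P,x["uv"],.05,q),4)) for x in r])
# red block top corners in scene/wrist
for n,P,q in (("wrist",p,st),("top",pt,None)):
    im=P["pixels"].astype(int); m=((im[...,2]>150)&(im[...,1]<50)&(im[...,0]<50)).astype(np.uint8)
    k,l,s,c=cv2.connectedComponentsWithStats(m); i=1+np.argmax(s[1:,4]); ys,xs=np.nonzero(l==i)
    W=np.array([atz(P,u[0],.05,q)[:2]*1e3 for u in cv2.convexHull(np.c_[xs,ys].astype(np.int32))],np.float32); print(n,cv2.minAreaRect(W))
cv2.imwrite("pics/place.png",p["pixels"])
E
```

```text
[0.61967447 0.1999487  0.14926466] [ 0.06675018  0.48089582 -3.11073214]
[ 220  157  110   77 4676]
wrist []
scene []
top [(array([197.2, 200.3]), 0.67, array([0.6154, 0.1959, 0.05  ]))]
wrist ((619.3194580078125, 207.4538116455078), (72.70137023925781, 86.63103485107422), 75.3843765258789)
top ((610.6098022460938, 176.21527099609375), (46.35613250732422, 87.68948364257812), 75.84588623046875)
```

```bash
python3 - <<'E'
from cap import *
from scipy.optimize import minimize
ps,_=shot("scene"); pt,_=shot("top")
obs=[]
for n,P in (("scene",ps),("top",pt)):
    im=cv2.imread(f"pics/{n}0.png").astype(int); m=((im[...,2]>100)&(im[...,1]<50)&(im[...,0]<50)).astype(np.uint8)
    if n=="scene": m[:250]=0
    k,l,s,c=cv2.connectedComponentsWithStats(m); i=1+np.argmax(s[1:,4]); print(n,s[i]); ys,xs=np.nonzero(l==i)
    obs.append((P,cv2.convexHull(np.c_[xs,ys].astype(np.int32))))
def cost(x,which):
    th=x[2]; R2=np.array([[np.cos(th),-np.sin(th)],[np.sin(th),np.cos(th)]])
    q=np.array([[1,1],[1,-1],[-1,-1],[-1,1]])*.045@R2.T+np.array(x[:2])/1000
    X=np.vstack([np.c_[q,np.full(4,z)] for z in (0,.05)]); e=0
    for i in which:
        P,h=obs[i]; A=np.zeros((1680,2240),np.uint8);B=A.copy()
        cv2.fillConvexPoly(A,np.round((h[:,0]+.5)*4).astype(np.int32),1)
        hull=cv2.convexHull(proj(P,X).astype(np.float32)); cv2.fillConvexPoly(B,np.round((hull[:,0]+.5)*4).astype(np.int32),1)
        e+=(A^B).sum()/A.sum()
    return e
for w in ((0,),(1,),(0,1)):
    r=minimize(cost,[617,197,np.radians(-14.5)],args=(w,),method="Nelder-Mead",options=dict(initial_simplex=[[617,197,-.25],[621,197,-.25],[617,201,-.25],[617,197,-.3]])); print(w,np.round(r.x,3),r.fun)
E
```

```text
scene [ 298  262   66   60 1707]
top [ 168  172   60   59 1732]
(0,) [ 6.13285e+02  1.99352e+02 -2.84000e-01] 0.18466622604097818
(1,) [ 6.16500e+02  1.95833e+02 -2.85000e-01] 0.12522204708649204
(0, 1) [ 6.16316e+02  1.97319e+02 -2.82000e-01] 0.3173871151331972
```

Call:
move_arm --moves '[[[0, -0.0018, -0.0007, 0, 0], [0, -0.0018, -0.0007, 0, 0], [0, 0, 0, 0.004, 0], [0, 0, 0, 0.004, 0], [0, 0, 0, 0.004, 0]]]'

```text
time: 39.3
tcp_pos: [0.6161, 0.1974, 0.1356]
tool_rot: [-0.001, 0.863, 0.505, 0.005]
force: [-0.2, 0.0, -3.2]
opening: 0.0338
gripper_force: 50.0
```

```bash
python3 s.py | head -2
```

```text
39.3 tcp [0.6161 0.1974 0.1356] tilt 0.59 az 46.4 
q [0.29  0.481 1.512 0.006 1.14  0.798] f [-0.2  0.  -3.2] m [-0.07 -0.03 -0.06] open 0.0338 49.99374747276306
```

Call:
move_arm --moves '[[[0, 0, 0, 0.003, 0], [0, 0, 0, 0.003, 0]]]'

```text
time: 39.47
tcp_pos: [0.6161, 0.1974, 0.1294]
tool_rot: [-0.001, 0.863, 0.505, 0.005]
force: [-0.6, -0.2, -3.4]
opening: 0.0341
gripper_force: 50.0
```

```bash
python3 s.py | head -2
```

```text
39.4667 tcp [0.6161 0.1974 0.1294] tilt 0.57 az 47.4 
q [0.29  0.486 1.52  0.006 1.127 0.798] f [-0.6 -0.2 -3.4] m [-0.04 -0.06  0.02] open 0.0341 49.99376356601715
```

Call:
move_arm --moves '[[[0, 0, 0, 0.003, 0], [0, 0, 0, 0.003, 0], [0, 0, 0, 0.002, 0]]]'

```text
time: 39.72
tcp_pos: [0.6162, 0.1975, 0.1215]
tool_rot: [-0.001, 0.863, 0.505, 0.005]
force: [0.3, -0.1, -3.3]
opening: 0.0337
gripper_force: 50.0
```

```bash
python3 s.py | head -2
```

```text
39.7167 tcp [0.6162 0.1975 0.1215] tilt 0.57 az 47.2 
q [0.29  0.493 1.53  0.006 1.111 0.798] f [ 0.3 -0.1 -3.3] m [ 0.04 -0.05  0.05] open 0.0337 49.99376177787781
```

Call:
move_arm --moves '[[[0, 0, 0, 0.001, 0], [0, 0, 0, 0, 0]]]'

```text
time: 39.88
tcp_pos: [0.6164, 0.1976, 0.1212]
tool_rot: [-0.001, 0.863, 0.505, 0.005]
force: [-0.3, -0.0, -2.2]
opening: 0.0335
gripper_force: 50.0
```

```bash
python3 s.py | head -2
```

```text
39.8833 tcp [0.6164 0.1976 0.1212] tilt 0.61 az 44.9 
q [0.29  0.493 1.53  0.006 1.109 0.798] f [-0.3 -0.  -2.2] m [-0.03  0.08  0.01] open 0.0335 49.99446451663971
```

Contact is starting. I'll lower it 2 mm more to seat it, then release.

Call:
move_arm --moves '[[[0, 0, 0, 0.001, 0], [0, 0, 0, 0.001, 0], [0, 0, 0, 0, 0]]]'

```text
time: 40.13
tcp_pos: [0.6164, 0.1976, 0.1212]
tool_rot: [-0.001, 0.863, 0.505, 0.006]
force: [-2.3, -1.4, 7.2]
opening: 0.0336
gripper_force: 50.0
```

```bash
python3 s.py | head -2
```

```text
40.1333 tcp [0.6164 0.1976 0.1212] tilt 0.66 az 43.0 
q [0.29  0.492 1.531 0.006 1.108 0.798] f [-2.3 -1.4  7.2] m [-0.24  0.81  0.04] open 0.0336 50.00239670276642
```

Call:
move_arm --moves '[[[45, 0, 0, 0, 0], [60, 0, 0, 0, 0], [80, 0, 0, 0, 0], [100, 0, 0, 0, 0], [100, 0, 0, 0, 0]]]'

```text
time: 40.55
tcp_pos: [0.6164, 0.1976, 0.1189]
tool_rot: [-0.001, 0.863, 0.505, 0.005]
force: [-0.7, -0.6, -0.6]
opening: 0.0642
gripper_force: 0.0
```

Call:
move_arm --moves '[[[100, 0, 0, 0, 0], [100, 0, 0, 0, 0], [100, 0, 0, 0, 0], [100, 0, 0, 0, 0], [100, 0, 0, 0, 0]]]'

```text
time: 40.97
tcp_pos: [0.6163, 0.1975, 0.119]
tool_rot: [-0.001, 0.863, 0.505, 0.005]
force: [0.8, -0.2, 0.4]
opening: 0.091
gripper_force: 0.0
```

```bash
python3 s.py | head -2
```

```text
40.9667 tcp [0.6163 0.1975 0.119 ] tilt 0.6 az 45.7 
q [0.29  0.495 1.533 0.006 1.105 0.798] f [ 0.8 -0.2  0.4] m [-0.   -0.09  0.01] open 0.091 0.0
```

Released. I'll rise straight up, move clear and take a last look.

Call:
move_arm --moves '[[[100, 0, 0, -0.015, 0], [100, 0, 0, -0.03, 0], [100, 0, 0, -0.04, 0], [100, 0, 0, -0.04, 0], [100, 0, 0, -0.04, 0]]]'

```text
time: 41.38
tcp_pos: [0.6148, 0.1962, 0.2858]
tool_rot: [-0.001, 0.863, 0.505, 0.005]
force: [1.1, -0.2, 0.0]
opening: 0.0912
gripper_force: 0.0
```

Call:
move_arm --moves '[[[100, -0.02, -0.03, -0.02, 0], [100, -0.02, -0.03, -0.02, 0], [100, -0.02, -0.03, -0.02, 0], [100, -0.02, -0.03, -0.02, 0], [100, -0.02, -0.03, 0, 0]]]'

```text
time: 41.8
tcp_pos: [0.4346, 0.1821, 0.3666]
tool_rot: [-0.001, 0.863, 0.505, 0.009]
force: [1.3, -0.2, 0.6]
opening: 0.0912
gripper_force: 0.0
```

Call:
move_arm --moves '[[[100, -0.02, -0.03, 0, 0], [100, -0.02, -0.03, 0, 0], [100, 0, 0, 0, 0], [100, 0, 0, 0, 0], [100, 0, 0, 0, 0]]]'

```text
time: 42.22
tcp_pos: [0.3634, 0.1764, 0.3624]
tool_rot: [-0.001, 0.863, 0.506, 0.006]
force: [-0.3, 0.0, 0.2]
opening: 0.0915
gripper_force: 0.0
```

```bash
python3 - <<'E'
from s import *
ps,_=shot("scene"); pt,_=shot("top")
a=ps["pixels"][130:330,120:440]; b=pt["pixels"][80:340,100:470]
im=np.zeros((600,800,3),np.uint8); a=cv2.resize(a,None,fx=1.65,fy=1.65); im[:a.shape[0],:a.shape[1]]=a; b=cv2.resize(b,(380,267)); im[332:332+267,:380]=b
d=cv2.resize(ps["pixels"][225:330,280:385],None,fx=2.5,fy=2.5,interpolation=cv2.INTER_CUBIC); im[332:332+d.shape[0],400:400+d.shape[1]]=d
cv2.imwrite("pics/final.png",im)
for t in ("grease_tin","wrench","oil_bottle"): print(t,[np.round(x["uv"]).tolist() for x in finder.pinpoint(ps,t)[:2]])
E
python3 s.py|head -2
```

```text
grease_tin [[259.0, 227.0]]
wrench [[310.0, 187.0]]
oil_bottle [[213.0, 291.0]]
42.4667 tcp [0.3638 0.1764 0.3616] tilt 0.54 az 47.4 
q [ 0.42  -0.026  1.619  0.004  1.539  0.931] f [-0.4  0.3 -1.1] m [-0.03 -0.12 -0.  ] open 0.091 0.0
```

View pics/final.png

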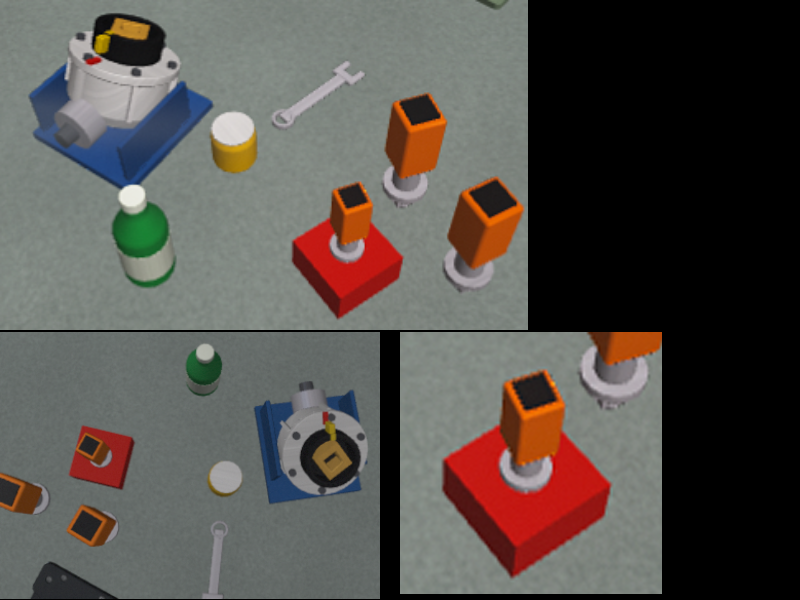

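The driver stands upright in its stand with its shoulder on the block (inset 525,468). The lug points at the red mark (top inset 330,425), and the bottle, tin and wrench haven't moved. Handing in.

```bash
python3 -c "
from workcell import manip; print(manip.hand_in())"
```

```text
the job is handed in; nothing more can be done
None
```

The cap is turned fully home with its lug at the red mark, the driver is back upright in its stand with its shoulder on the block, the bottle, tin and wrench are undisturbed, and the job is handed in (about 42 s on the robot's clock).

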